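Change the batch in the module test dock

ROBOT

A 6-joint arm with a two-finger parallel gripper is mounted at the origin on the work surface. World frame = base frame: x ahead of the robot, y to its left, z up, the work surface at z = 0. Lengths are in m, angles in rad, forces in N, time in s.
With the tool pointing down it reaches from about 0.375 to 0.975 m from the base axis. Payload 3.8 kg.
Tool frame: the origin (TCP) lies at the very end of the fingers, on their centre line; the grasp point (between the pads) lies 19 mm behind it; y points along the fingers, x is the direction in which the jaws open and shut, and the axes are right-handed (so a half turn about y gives the same grasp; the last joint's range is limited). The gripper opens to 88 mm and grips with 3 to 60 N. Pads are 18 mm wide; open, the fingers measure 123 mm over their backs; the gripper's body (75 mm by 187 mm) begins 45 mm behind the grasp point.
Start: joints at [1.092, 0.264, 1.604, -0, 1.274, -0.037], TCP at [0.289, 0.61, 0.239] pointing down, gripper open.
Joint ranges: [-2.63, 2.63], [-0.94, 2.18], [0.31, 2.57], [-1.31, 4.45], [0, 2.66], [-2.55, 2.55]. Speed limits (rad/s): [2.57, 2.57, 3.14, 3.14, 3.14, 3.14].

INTERFACE

Orientations are given as a unit quaternion [x, y, z, w].
In Python, from workcell import manip gives the robot as it stands.
- The arm moves only by the tool servo_tool, never from a script. Its argument "deltas" is a list of rows, each a list of 3 entries, a list of its own where there are three numbers: the opening, from 0 (shut) to 1 (fully open), then the shift along the tool's x, y, z in mm, then the turn about the tool's y in rad. In form: [[jaw, [x, y, z], yaw], ...]. A call has 1 to 5 rows; each row is the pose to reach, as a shift and turn from the pose measured when the call began, along the tool's axes at that moment; what a row does not reach only later rows make up. A row lasts 1/8 s, in which the tool goes at most 62.5 mm and 10.7 degrees, less where a joint would pass 70% of its speed; a pose out of reach is approached as far as the arm can. A call with a gripper value outside its range is refused whole. The fingers move at their own pace and stop on an object; "newtons" is the grip in N (left out, the last holds). Time passes only in rows, so rows that repeat a pose let the fingers close. It gives the time, the measured TCP pose, the force and the opening at its end, in the units of the state.
- manip.read_state(): the state, without advancing time (a new reading comes with each control period).
- manip.grab_frame(name): name is "scene" or "top"; returns the picture (420x560x3 uint8, red, green, blue); there is no depth.
- manip.camera_model(name): a dict with "fx", "fy", "cx", "cy" (pixels), "R" (3x3) and "t" (3): a world point X has camera coordinates R X + t. Camera axes: x right, y down, z forward; pixel columns grow to the right and rows downward; lengths in m; the calibration is good to about 2 mm. A picture is of the moment at which its call begins. camera_model takes no time and is no camera call.
- manip.hand_in(): hands the job in, once; it reports no verdict.
Trained networks look in the newest picture that a camera, given by its name, has taken for a name from the list of things; names that differ only in an ending like _2 or _b are one class to them, and where a whole thing is asked for, a point or a joint stands for the part that bears it (a point fixed in the world has none). Each returns a list of dicts, best first, with "confidence" (0 to 1); they miss things now and then, are a little off and sometimes report something else, mostly with a low value. They report only what shows in the picture. A call takes as long as a camera call.
- manip.cut_out(camera, query): "mask" (420x560 bool, what is visible of it).
- manip.spot_point(camera, query): "position" ([x, y, z] in m, in world coordinates, good to about 4 mm: a listed point, or the origin of a listed thing).
The state is a dict: "time_s": time; "joint_pos": joint angles; "joint_vel": joint speeds; "joint_torque": joint torques, N m; "tool_pos": TCP position; "tool_rot": TCP orientation; "ft_force": force on the tool from outside, world axes, zero at the start; "torque": the same for the moment, N m; "gripper_width": finger opening in m.
Only numpy, scipy, OpenCV 4.12 (cv2) and the standard library are available. Lean on these libraries where they do the work, as an engineer would, in place of code of your own. Each camera call takes 0.05 s, during which the arm holds its last target.

TASK

Change the batch in the test dock on the video desk: move every finished module (orange handle) from the dock into the blue case and lay every waiting module (blue handle) flat in a bay of its own, with the lever left raised meanwhile. Then squeeze the red release paddle in the lever's grip and, keeping it squeezed, swing the lever right down and let go so that it locks; only after that pull up the selector knob, turn it from white to green and let it drop into the green detent. The modules must lie flat, and nothing else on the desk may be disturbed.

Things in the scene. Friction and masses are not known exactly. Their poses are not given: they have to be found in the camera images.
- F1: Finished module: aluminium block with an orange handle, lying flat. Origin: centre of underside; x along, y across, z up. Body 84 x 42 x 26 mm; on top, centred, a handle rib 40 mm long (x), 12 mm thick (y), from 26 to 54 mm above the underside: take it across y. 0.16 kg. At the start in a bay of the dock; one or two of F1 to F3 are present.
- F2: Finished module: aluminium block with an orange handle, lying flat. Origin: centre of underside; x along, y across, z up. Body 84 x 42 x 26 mm; on top, centred, a handle rib 40 mm long (x), 12 mm thick (y), from 26 to 54 mm above the underside: take it across y. 0.16 kg. At the start in a bay of the dock; one or two of F1 to F3 are present.
- F3: Finished module: aluminium block with an orange handle, lying flat. Origin: centre of underside; x along, y across, z up. Body 84 x 42 x 26 mm; on top, centred, a handle rib 40 mm long (x), 12 mm thick (y), from 26 to 54 mm above the underside: take it across y. 0.16 kg. At the start in a bay of the dock; one or two of F1 to F3 are present.
- W1: Waiting module: aluminium block with a blue handle, lying flat. Origin: centre of underside; x along, y across, z up. Body 84 x 42 x 26 mm; on top, centred, a handle rib 40 mm long (x), 12 mm thick (y), from 26 to 54 mm above the underside: take it across y. 0.16 kg. At the start on the desk left of the dock; two or three of W1 to W3 are present.
- W2: Waiting module: aluminium block with a blue handle, lying flat. Origin: centre of underside; x along, y across, z up. Body 84 x 42 x 26 mm; on top, centred, a handle rib 40 mm long (x), 12 mm thick (y), from 26 to 54 mm above the underside: take it across y. 0.16 kg. At the start on the desk left of the dock; two or three of W1 to W3 are present.
- W3: Waiting module: aluminium block with a blue handle, lying flat. Origin: centre of underside; x along, y across, z up. Body 84 x 42 x 26 mm; on top, centred, a handle rib 40 mm long (x), 12 mm thick (y), from 26 to 54 mm above the underside: take it across y. 0.16 kg. At the start on the desk left of the dock; two or three of W1 to W3 are present.
- dock: Fixed grey test dock. Origin: on the desk under the centre of its middle bay; x away from the robot, y left, z up. Three open bays centred at y = -56, 0, +56 mm, x = 0, each 94 x 50 mm inside (x, y), floor 12 mm and wall tops 26 mm above the desk. A 42 mm high block behind them (x 60 to 135 mm). The lever is on its right (-y) side and carries a cross bar over the bays.
- lever (a joint): Clamp lever angle, rad: 0 raised and locked (start), 1.0 down and locked; hinge along the dock's y, the grip swings towards the robot and down. It leaves either end, or enters the down lock, only with the release paddle in. Friction holds it where left; 2 to 5 N at the grip moves it.
- lever_hinge (a point): On the lever's hinge axis (dock y), in the lever's plane; dock frame (120, -132, 46) mm. The lever's cross bar (10 mm thick) spans all bays: raised, 78 mm behind the bay centres and 120 mm above the desk; down, 35 mm behind the bay centres, just above the bodies of modules that lie flat.
- lever_grip (a point): Centre of the lever's black grip, moves with it. x along the grip (free end at -x), y the dock's y, z its upper side. At (-165, 0, 20) mm in these axes from lever_hinge: 195 mm above the desk raised, 66 mm down. Grip 84 x 28 x 22 mm. A red release paddle, 58 x 17 mm, stands 6 mm out of its right (-y) face: pinch across y (34 mm, squeezed 29). Lever arm 22 mm wide.
- release (a joint): Travel of the red paddle into the grip, m: 0 out, 0.005 fully in; 3 N to start, 5.5 N fully in; the lever is free above 0.004. It springs out when let go; with the lever fully up or down that locks it.
- pod: Fixed grey control box, 100 x 100 x 50 mm, origin at the centre of its underside, with the selector knob on top. Round the knob are three dots towards its front: white (front left), amber (front), green (front right).
- knob_pull (a joint): How far the selector knob is pulled up, m: 0 fully dropped in a detent, 0.014 at most. Sprung down, 3 N at rest to 7 N at full pull. It must be above 0.008 to turn; let go between detents it stays about 0.0075 up.
- selector (a joint): Angle of the selector, rad, anticlockwise seen from above: 0 pointer at the white dot (start), 0.65 amber, 1.30 green. Each is a detent with about 0.03 rad of play; stops at -0.07 and 1.37.
- knob_grip (a point): On the knob's upright axis in its grip bar, moving with it: about 80 mm above the desk when dropped. x along the bar (the pointer is at -x), y across, z up. Black bar 52 mm long, 14 mm thick, its top 10 mm above this point, standing on a disc (76 mm across) whose top is 22 mm below this point.
- case: Fixed blue open equipment case with aluminium edges, 150 x 200 mm outside (x, y), 45 mm high, walls 7 mm, floor 7 mm above the desk. Origin: centre of its underside; x away from the robot, y left. Room for two modules side by side along y.
- tape: Bystander, leave alone: yellow roll of tape, 76 mm across, 24 mm high, lying flat. Origin: centre of its underside.
- driver: Bystander, leave alone: red-handled screwdriver, 170 mm, lying. Origin: in the tool.
- adapter: Bystander, leave alone: black adapter box 70 x 36 x 26 mm. Origin: centre of its underside.
- lenscap: Bystander, leave alone: black lens cap, 68 mm across, 12 mm high. Origin: centre of its underside.
- mug: Bystander, leave alone: white mug, 76 mm across, 85 mm high. Origin: centre of its underside.
- battery: Bystander, leave alone: grey round battery, 34 mm across, 50 mm high, standing. Origin: centre of its underside.

How it is judged:
On the way, in this order (a step that is already met when the one before it is completed fails the run):
1. every finished module in the case and every waiting module flat in a bay, with the lever still up (x of F1 in the frame of case between -0.055 and 0.055 m and y of F1 in the frame of case between -0.08 and 0.08 m and z of each of F1, F2, F3 in the frame of case below 0.013 m and angle between each of F1, F2, F3, W1, W2, W3's own z axis and vertical below 0.1 rad and x of F2 in the frame of case between -0.055 and 0.055 m and y of F2 in the frame of case between -0.08 and 0.08 m and x of F3 in the frame of case between -0.055 and 0.055 m and y of F3 in the frame of case between -0.08 and 0.08 m and x of W1 in the frame of dock between -0.012 and 0.012 m and y of W1 in the frame of dock between -0.07 and 0.07 m and z of each of W1, W2, W3 in the frame of dock below 0.0155 m and x of W2 in the frame of dock between -0.012 and 0.012 m and y of W2 in the frame of dock between -0.07 and 0.07 m and x of W3 in the frame of dock between -0.012 and 0.012 m and y of W3 in the frame of dock between -0.07 and 0.07 m and value of joint lever below 0.1 rad), for 0.2 s.
2. the lever on its way down with the release paddle squeezed (value of joint lever between 0.2 and 0.9 rad and value of joint release above 0.003 m), for 0.1 s.
3. the lever right down, the paddle let go (value of joint lever above 0.95 rad and value of joint release below 0.002 m), for 0.2 s.
4. the selector knob pulled up and being turned (value of joint knob_pull above 0.007 m and value of joint selector above 0.3 rad), for 0.1 s.
At the end, for the whole second after the job is handed in: Every finished module lies flat in the blue case and every waiting module flat in a bay of the dock (within 3.5 mm of its floor, tilt under 0.1 rad), at rest; the lever is down (over 0.95 rad) with its paddle out (under 2 mm); the selector is at green (over 1.18 rad) and dropped (under 2 mm) (all of step 3 and x of F1 in the frame of case between -0.055 and 0.055 m and y of F1 in the frame of case between -0.08 and 0.08 m and z of each of F1, F2, F3 in the frame of case below 0.013 m and angle between each of F1, F2, F3, W1, W2, W3's own z axis and vertical below 0.1 rad and x of F2 in the frame of case between -0.055 and 0.055 m and y of F2 in the frame of case between -0.08 and 0.08 m and x of F3 in the frame of case between -0.055 and 0.055 m and y of F3 in the frame of case between -0.08 and 0.08 m and x of W1 in the frame of dock between -0.012 and 0.012 m and y of W1 in the frame of dock between -0.07 and 0.07 m and z of each of W1, W2, W3 in the frame of dock below 0.0155 m and x of W2 in the frame of dock between -0.012 and 0.012 m and y of W2 in the frame of dock between -0.07 and 0.07 m and x of W3 in the frame of dock between -0.012 and 0.012 m and y of W3 in the frame of dock between -0.07 and 0.07 m and linear speed of each of F1, F2, F3, W1, W2, W3 below 0.03 m/s and value of joint selector above 1.18 rad and value of joint knob_pull below 0.002 m); the robot touches nothing.
It fails at once if a bystander on the desk is moved by more than 3 cm (distance of any of tape, driver, adapter, lenscap, mug, battery from where it was at the start of the episode above 0.03 m).
It fails at once if the selector is turned away from white before the lever is down (value of joint selector above 0.3 rad and value of joint lever below 0.9 rad).
It fails at once if the lever is swung down while a finished module is still in the dock (value of joint lever above 0.3 rad and horizontal distance between any of F1, F2, F3 and dock below 0.09 m).
Of F1, F2, F3 only 1 to 2 are there at a start; the rules pass over those that are not, and their reading is None.
Of W1, W2, W3 only 2 to 3 are there at a start; the rules pass over those that are not, and their reading is None.
At some moment in a run one of W1, W2, W3 may be knocked a few centimetres aside while the robot is not near it.
Once in a run the grip may slacken for a moment while it holds something.
It also fails if it takes over 210 s, if anything falls off the work surface, if the arm or the gripper's body presses on something with over 40 N, if the wrist force passes 120 N, or if a joint passes its speed limit or range.

## Working session

There is one attempt and no reset: what is moved stays moved. The work goes in short steps, Python scripts to look and compute and a tool call to move; the robot and the scene stay as the last step left them, time stands still between calls to the robot, and variables do not carry over. Pictures are saved under pics/ and viewed, and the job is handed in when it is done.

Besides the shell and the picture viewer there is one more tool, called after "Emit:" as name(argument=value, ...), one argument or row to a line, values as JSON. servo_tool: Moves the arm, as the interface text tells. Its arguments: {"type":"object","properties":{"deltas":{"type":"array","items":{"type":"array"}},"newtons":{"type":"number"}},"required":["deltas"]}

```bash
mkdir -p pics; ls; cat > h.py <<'E'
import numpy as np, cv2, json
from workcell import manip
from scipy.spatial.transform import Rotation as R
def st():
    s=manip.read_state(); print('t',round(s['time_s'],2),'p',np.round(s['tool_pos'],4),'q',np.round(s['tool_rot'],3),'w',round(s['gripper_width'],4),'f',np.round(s['ft_force'],1),'j',np.round(s['joint_pos'],2)); return s
def pic(n,f):
    im=manip.grab_frame(n); cv2.imwrite('pics/'+f,im[:,:,::-1]); return im
def spot(n,q,m=4):
    r=manip.spot_point(n,q)
    for d in r[:m]: print(n,q,np.round(d['position'],4),round(d['confidence'],2))
    return r
def ray(n,u,v,z):
    c=manip.camera_model(n);Rm=np.array(c['R']);t=np.array(c['t'])
    d=Rm.T@np.array([(u-c['cx'])/c['fx'],(v-c['cy'])/c['fy'],1]);o=-Rm.T@t
    return o+d*(z-o[2])/d[2]
def proj(n,X):
    c=manip.camera_model(n);p=np.array(c['R'])@np.array(X)+np.array(c['t'])
    return np.array([c['fx']*p[0]/p[2]+c['cx'],c['fy']*p[1]/p[2]+c['cy']])
def to(X):
    s=manip.read_state();Rt=R.from_quat(s['tool_rot']).as_matrix()
    return np.round(1000*Rt.T@(np.array(X)-s['tool_pos']),1)
E
python3 - <<'E'
from h import *
s=st(); print(R.from_quat(s['tool_rot']).as_matrix().round(2))
pic('scene','s0.png');pic('top','t0.png')
for q in ['F1','W1','dock','case','pod','knob_grip','lever_grip','lever_hinge']:
    spot('top',q)
for q in ['dock','case','pod','knob_grip','lever_grip','lever_hinge','W1','F1']: spot('scene',q)
E
```

```text
pics
t 0.0 p [0.2883 0.6096 0.2374] q [ 0.598  0.378 -0.379 -0.597] w 0.0884 f [-0.5  0.6  0.9] j [ 1.09  0.26  1.61 -0.    1.27 -0.04]
[[ 0.43 -0.   -0.9 ]
 [ 0.9  -0.    0.43]
 [-0.   -1.    0.  ]]
top F1 [0.53   0.0538 0.0108] 0.84
top W1 [5.954e-01 3.114e-01 3.000e-04] 0.65
top W1 [0.4498 0.2596 0.0017] 0.6
top dock [0.538  0.047  0.0032] 0.75
top case [ 0.448  -0.2821  0.0024] 0.85
top case [ 0.6084 -0.2502 -0.0028] 0.7
top pod [ 0.6102 -0.2501 -0.0021] 0.91
top knob_grip [0.3333 0.2727 0.0014] 0.27
top lever_grip [ 0.5773 -0.0796  0.197 ] 0.78
top lever_hinge [ 0.6498 -0.0772  0.0449] 0.71
scene dock [0.5398 0.0545 0.001 ] 0.87
scene dock [ 0.6019 -0.247  -0.0012] 0.3
scene case [ 0.4518 -0.2852  0.0032] 0.66
scene pod [ 0.603  -0.2478 -0.0024] 0.71
scene lever_grip [ 0.5793 -0.0791  0.1973] 0.63
scene lever_grip [0.3332 0.2687 0.0026] 0.2
scene lever_hinge [ 0.6548 -0.0811  0.049 ] 0.72
scene W1 [0.5936 0.3088 0.    ] 0.92
scene W1 [ 0.4528  0.2639 -0.0052] 0.87
scene F1 [0.5336 0.0572 0.0126] 0.66
scene F1 [ 0.6529 -0.079   0.0486] 0.42
```

View pics/s0.png

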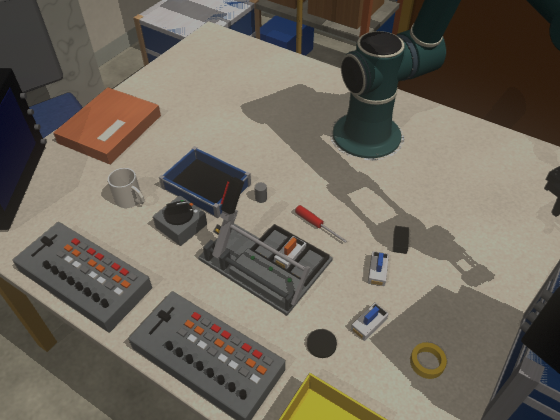

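View pics/t0.png

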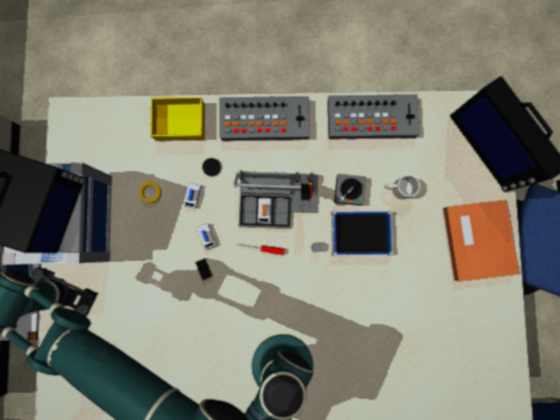

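The scene shows one orange module in the middle bay (about 290,248 in scene, 264,208 in top). Two blue ones are left of the dock (top 192,196 and 206,236), the case is at top (362,233) and the pod at (351,189).

```bash
python3 - <<'E'
from h import *
im=cv2.imread('pics/t0.png');cv2.imwrite('pics/t0c.png',cv2.resize(im[150:270,180:400],None,fx=3.6,fy=3.6,interpolation=cv2.INTER_CUBIC))
im=cv2.imread('pics/s0.png');cv2.imwrite('pics/s0c.png',cv2.resize(im[140:340,150:410],None,fx=3,fy=3,interpolation=cv2.INTER_CUBIC))
c=manip.camera_model('top');print(np.round(c['R'],3),np.round(c['t'],3),c['fx'])
def blob(mask,z,n):
    m=mask.astype(np.uint8);k,l,s,ce=cv2.connectedComponentsWithStats(m)
    for i in range(1,k):
        if s[i,4]<8: continue
        v,u=np.where(l==i);P=np.array([ray(n,a,b,z)[:2] for a,b in zip(u,v)])
        C=P.mean(0);w,V=np.linalg.eigh(np.cov(P.T));d=V[:,1]
        print(n,'blob',s[i,4],ce[i].round(1),C.round(4),'ang',np.degrees(np.arctan2(d[1],d[0])).round(1),'sd',np.sqrt(w).round(4))
for n in ['top','scene']:
    im=cv2.imread(f'pics/{n[0]}0.png');h=cv2.cvtColor(im,cv2.COLOR_BGR2HSV)
    b=cv2.inRange(h,(100,120,90),(125,255,255))>0; o=cv2.inRange(h,(3,140,120),(18,255,255))>0
    reg=np.zeros(b.shape,bool)
    if n=='top': reg[170:260,180:330]=1
    else: reg[220:350,220:410]=1
    print('blue');blob(b&reg,0.045,n);print('or');blob(o&reg,0.054,n)
for q in ['W1','F1','dock','case','pod','knob_grip']:
  for n in ['top','scene']:
    r=manip.cut_out(n,q)
    for d in r[:3]:
        m=d['mask'];v,u=np.where(m);
        if len(u)<5: continue
        z={'W1':.03,'F1':.045,'dock':.026,'case':.045,'pod':.05,'knob_grip':.08}[q]
        P=np.array([ray(n,a,b,z)[:2] for a,b in zip(u,v)]).astype(np.float32)
        print(n,q,round(d['confidence'],2),len(u),(u.mean().round(),v.mean().round()),[np.round(x,3) for x in cv2.minAreaRect(P)])
E
```

```text
[[-0.016 -1.    -0.003]
 [-0.994  0.016 -0.109]
 [ 0.109  0.001 -0.994]] [0.009 0.553 1.514] 438.63172079598934
blue
top blob 40 [190.4 194.5] [0.5954 0.3103] ang 167.9 sd [0.0039 0.0106]
top blob 37 [204.6 235.5] [0.4511 0.2601] ang -158.7 sd [0.0035 0.0104]
or
top blob 28 [263.9 209.2] [0.5385 0.0532] ang 176.8 sd [0.0028 0.0098]
blue
scene blob 58 [380.1 259.3] [0.4458 0.2596] ang -158.2 sd [0.003  0.0118]
scene blob 109 [371.8 313.8] [0.5938 0.3116] ang 175.4 sd [0.0046 0.0117]
or
scene blob 61 [290.1 243. ] [0.5298 0.0504] ang 176.9 sd [0.0036 0.011 ]
scene blob 18 [221.1 342.8] [0.8425 0.0714] ang -147.3 sd [0.0023 0.0038]
scene blob 29 [228.8 347.7] [0.8425 0.0925] ang 116.6 sd [0.0027 0.005 ]
top W1 0.84 287 (np.float64(192.0), np.float64(196.0)) [array([0.593, 0.306]), array([0.045, 0.083]), np.float64(77.211)]
top W1 0.82 317 (np.float64(206.0), np.float64(236.0)) [array([0.451, 0.257]), array([0.087, 0.046]), np.float64(20.675)]
scene W1 0.83 746 (np.float64(369.0), np.float64(321.0)) [array([0.604, 0.312]), array([0.047, 0.095]), np.float64(77.82)]
scene W1 0.77 558 (np.float64(378.0), np.float64(268.0)) [array([0.461, 0.263]), array([0.1  , 0.042]), np.float64(20.735)]Traceback (most recent call last):
  File "<stdin>", line 26, in <module>
  File "h.py", line 13, in ray
    c=manip.camera_model(n);Rm=np.array(c['R']);t=np.array(c['t'])
ValueError: time passes only in moves, steps and waits
```

View pics/t0c.png

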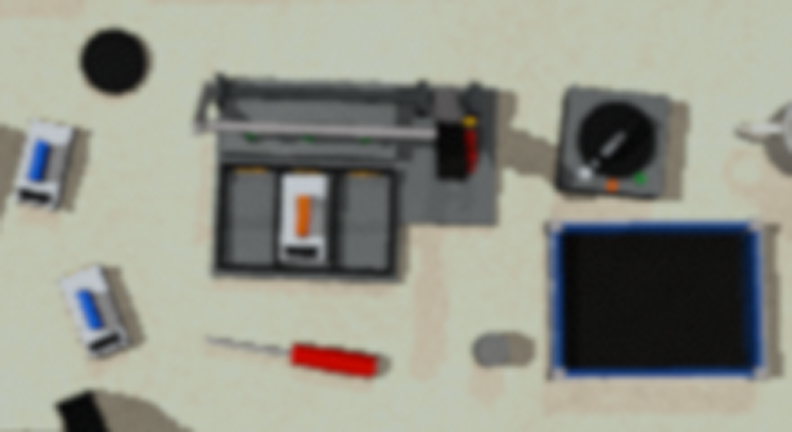

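View pics/s0c.png

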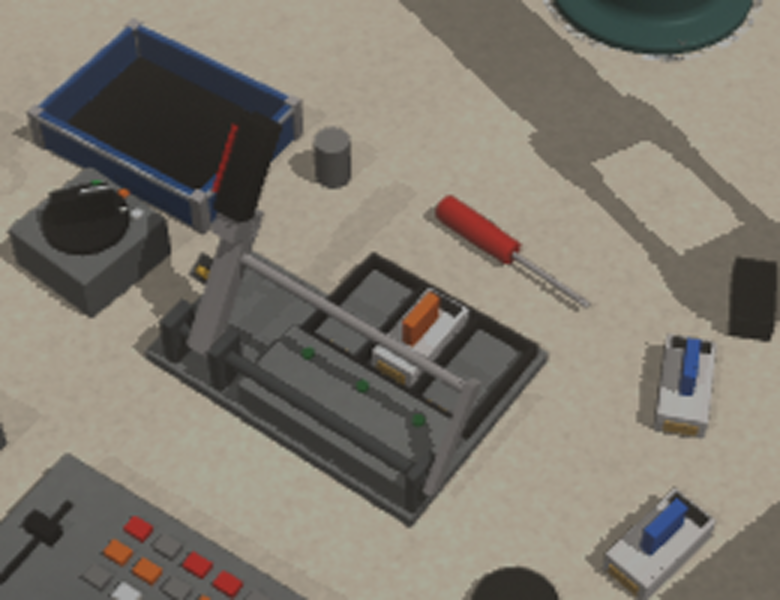

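```bash
cat > cal.py <<'E'
from h import *
import pickle
pickle.dump({n:manip.camera_model(n) for n in ['top','scene']},open('cam.pkl','wb'))
E
python3 cal.py; cat >> h.py <<'E'
import pickle,os
if os.path.exists('cam.pkl'): CAM=pickle.load(open('cam.pkl','rb'))
def projs(n,P):
    c=CAM[n];q=np.atleast_2d(P)@np.array(c['R']).T+np.array(c['t'])
    return np.c_[c['fx']*q[:,0]/q[:,2]+c['cx'],c['fy']*q[:,1]/q[:,2]+c['cy']]
def ray(n,u,v,z):
    c=CAM[n];Rm=np.array(c['R']);t=np.array(c['t'])
    d=Rm.T@np.array([(u-c['cx'])/c['fx'],(v-c['cy'])/c['fy'],1]);o=-Rm.T@t
    return o+d*(z-o[2])/d[2]
def box(lx,ly,z0,z1):
    return np.array([[a*lx/2,b*ly/2,z] for a in(-1,1) for b in(-1,1) for z in(z0,z1)])
MOD=[box(.084,.042,0,.026),box(.040,.012,.026,.054)]
CASE=[box(.15,.2,0,.045)]
SH=8
def render(n,parts,x,y,th,z0=0,up=4):
    c,s=np.cos(th),np.sin(th);m=np.zeros((420*up,560*up),np.uint8)
    for p in parts:
        w=p@np.array([[c,s,0],[-s,c,0],[0,0,1]])+[x,y,z0]
        uv=((projs(n,w)+.5)*up).astype(np.float32);h=cv2.convexHull(uv)
        cv2.fillConvexPoly(m,np.round(h*16).astype(np.int32),255,shift=4)
    return cv2.resize(m,(560,420),interpolation=cv2.INTER_AREA)/255.
def fit(masks,parts,x,y,th,z0=0):
    from scipy.optimize import minimize
    def cost(p):
        return sum(np.abs(render(n,parts,p[0]/100,p[1]/100,p[2]/10,z0)-m).sum()/m.sum() for n,m in masks.items())
    r=minimize(cost,[x*100,y*100,th*10],method='Nelder-Mead',options=dict(initial_simplex=np.array([x*100,y*100,th*10])+np.array([[0,0,0],[.8,0,0],[0,.8,0],[0,0,1]]),maxiter=90,xatol=.02,fatol=1e-3))
    return r.x/[100,100,10],r.fun
def masks(q,c,names=('top','scene'),z=.02,tol=.04):
    out={}
    for n in names:
        for d in manip.cut_out(n,q):
            v,u=np.where(d['mask'])
            if len(u)<10: continue
            p=ray(n,u.mean(),v.mean(),z)
            if np.hypot(*(p[:2]-c))<tol: out[n]=d['mask'].astype(float);break
    return out
E
cat > fit1.py <<'E'
from h import *
for q,c,th,parts,z0,tol in [('W1',(.593,.310),-.2,MOD,0,.04),('W1',(.451,.26),.37,MOD,0,.04),('F1',(.533,.053),-.04,MOD,.012,.04),('case',(.45,-.284),0,CASE,0,.06)]:
    M=masks(q,np.array(c),tol=tol)
    for k in ([list(M)] + ([[x] for x in M] if len(M)>1 else [])):
        r,f=fit({n:M[n] for n in k},parts,*c,th,z0);print(q,k,r.round(4),round(f,3),flush=True)
E
time python3 fit1.py
```

```text
W1 ['top', 'scene'] [ 0.5948  0.3093 -0.2127] 0.21
W1 ['top'] [ 0.5955  0.31   -0.2347] 0.145
W1 ['scene'] [ 0.5948  0.3092 -0.2188] 0.058
W1 ['top', 'scene'] [0.451  0.2601 0.3521] 0.175
W1 ['top'] [0.4522 0.2603 0.3745] 0.073
W1 ['scene'] [0.4489 0.2592 0.3512] 0.078
F1 ['top', 'scene'] [ 0.5363  0.0534 -0.0223] 0.431
F1 ['top'] [ 0.5362  0.0553 -0.0777] 0.097
F1 ['scene'] [0.5345 0.0517 0.0012] 0.293
case ['top', 'scene'] [ 0.4516 -0.2875  0.0028] 0.227
case ['top'] [ 0.4525 -0.2862  0.004 ] 0.036
case ['scene'] [ 0.4502 -0.2897  0.0024] 0.176
real	0m2.066s
user	0m3.267s
sys	0m0.619s
```

```bash
cat > ov.py <<'E'
from h import *
import sys
x,y,th=map(float,sys.argv[1:4]);out=sys.argv[4]
tiles=[]
for n,(r0,r1,c0,c1),f in [('top',(165,235,228,338),7),('scene',(205,320,190,350),5)]:
    im=cv2.imread(f'pics/{n[0]}0.png')[r0:r1,c0:c1];im=cv2.resize(im,None,fx=f,fy=f,interpolation=cv2.INTER_CUBIC)
    def D(P,z,col):
        P=np.array([[a,b,z] for a,b in P]);c,s=np.cos(th),np.sin(th)
        w=P@np.array([[c,s,0],[-s,c,0],[0,0,1]])+[x,y,0]
        uv=(projs(n,w)-[c0,r0]+.5)*f
        cv2.polylines(im,[np.round(uv).astype(int)],True,col,1)
    for b in(-.056,0,.056):
        D([(-.047,b-.025),(.047,b-.025),(.047,b+.025),(-.047,b+.025)],.026,(0,255,255))
        if n=='top' or 1: D([(-.047,b-.025),(.047,b-.025),(.047,b+.025),(-.047,b+.025)],.012,(0,255,0))
    D([(.06,-.08),(.135,-.08),(.135,.08),(.06,.08)],.042,(255,0,255))
    cv2.imwrite(f'pics/{out}_{n}.png',im)
E
python3 ov.py .536 .053 -.04 ov1
```

```text
(no output)
```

View pics/ov1_top.png

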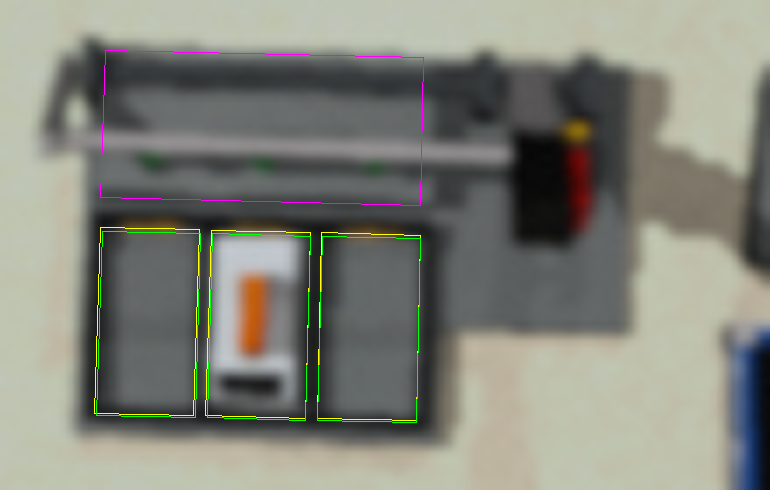

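View pics/ov1_scene.png

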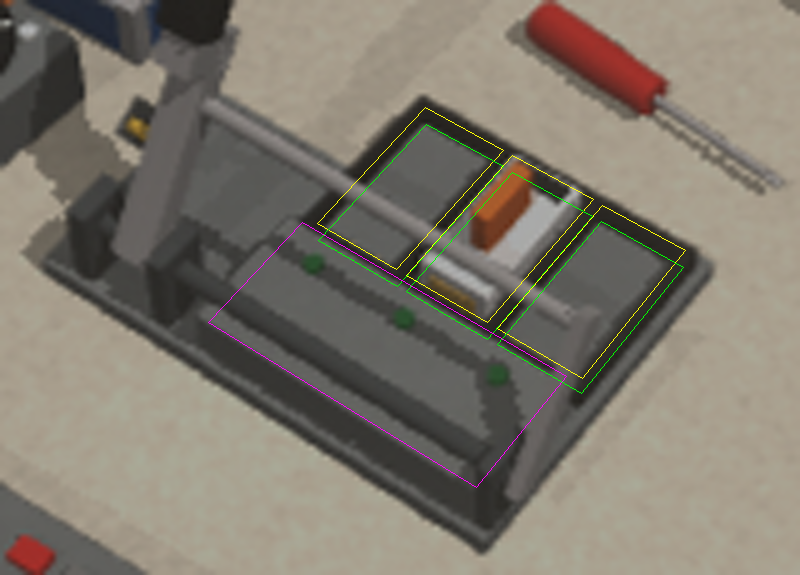

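```bash
cat > ov2.py <<'E'
from h import *
import sys
x,y,th=map(float,sys.argv[1:4]);out=sys.argv[4]
n='scene';r0,r1,c0,c1=222,288,250,335;f=9
im=cv2.imread('pics/s0.png')[r0:r1,c0:c1];im=cv2.resize(im,None,fx=f,fy=f,interpolation=cv2.INTER_NEAREST)
im=np.clip(im.astype(float)*1.6,0,255).astype(np.uint8)
def D(P,z,col):
    P=np.array([[a,b,z] for a,b in P]);c,s=np.cos(th),np.sin(th)
    w=P@np.array([[c,s,0],[-s,c,0],[0,0,1]])+[x,y,0]
    cv2.polylines(im,[np.round((projs(n,w)-[c0,r0]+.5)*f).astype(int)],True,col,1)
for b in(-.056,0,.056):
    Q=[(-.047,b-.025),(.047,b-.025),(.047,b+.025),(-.047,b+.025)]
    D(Q,.026,(0,255,255));D(Q,.012,(0,255,0))
cv2.imwrite(f'pics/{out}.png',im)
E
python3 ov2.py .536 .053 -.04 ov2
```

```text
(no output)
```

View pics/ov2.png

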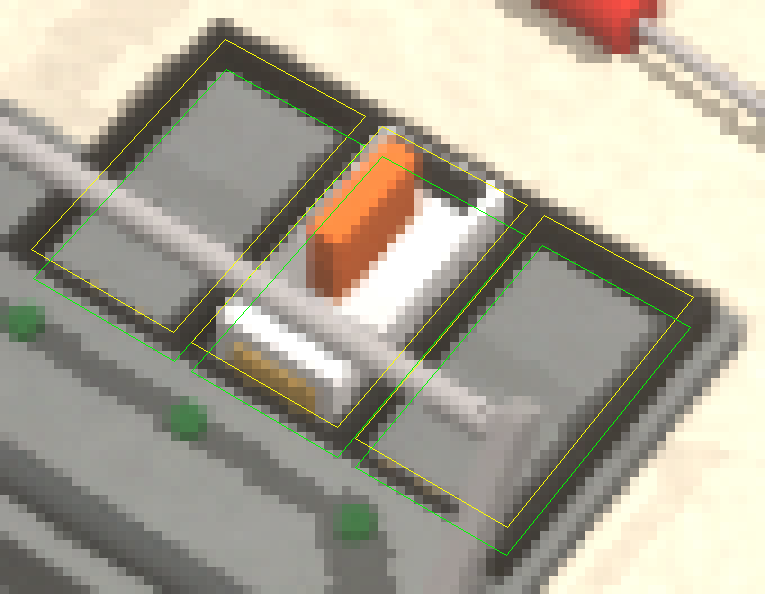

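```bash
cat >> h.py <<'E'
def plan(X,jaw=None):
    s=manip.read_state();Rt=R.from_quat(s['tool_rot']).as_matrix()
    d=1000*Rt.T@(np.array(X)-s['tool_pos'])
    cur=np.degrees(np.arctan2(Rt[1,0],Rt[0,0])); 
    out=''
    if jaw is not None: out=f'yaw {-np.radians((jaw-cur+180)%360-180):.3f}'
    print('t',round(s['time_s'],1),'p',s['tool_pos'].round(4) if hasattr(s['tool_pos'],'round') else np.round(s['tool_pos'],4),'jaw',cur.round(1),'tilt',np.round(Rt[:,1],3),'->',d.round(1),out,'w',round(s['gripper_width'],4),'j6',round(s['joint_pos'][5],2))
E
python3 -c "
from h import *
plan([.5355,.053,.20],87.7)"
```

```text
t 1.4 p [0.2886 0.6102 0.2387] jaw 64.7 tilt [-0. -0. -1.] -> [-398.1   38.7 -461.4] yaw -0.402 w 0.088 j6 -0.04
```

Emit:
servo_tool(
  deltas=[
    [0.5, [-200, 20, -230], -0.4],
    [0.5, [-200, 20, -230], -0.4],
    [0.5, [-200, 20, -230], -0.4],
    [0.5, [-398, 38, -461], -0.4],
    [0.5, [-398, 38, -461], -0.4],
  ],
  newtons=25,
)

```text
time_s: 2.02
tool_pos: [0.415, 0.3231, 0.219]
tool_rot: [0.51, 0.49, -0.489, -0.51]
ft_force: [-0.1, -0.5, -0.9]
gripper_width: 0.0445
```

```bash
python3 -c "
from h import *
plan([.5355,.053,.20],87.7)"
```

```text
t 2.0 p [0.415  0.3231 0.219 ] jaw 87.6 tilt [ 0.001  0.    -1.   ] -> [-264.9   19.  -131.5] yaw -0.001 w 0.0445 j6 -0.92
```

Emit:
servo_tool(
  deltas=[
    [0.5, [-265, 19, -131], 0],
    [0.5, [-265, 19, -131], 0],
    [0.5, [-265, 19, -131], 0],
    [0.5, [-265, 19, -131], 0],
    [0.5, [-265, 19, -131], 0],
  ],
)

```text
time_s: 2.65
tool_pos: [0.5358, 0.0505, 0.2003]
tool_rot: [0.511, 0.49, -0.489, -0.51]
ft_force: [-0.2, 0.7, 0.3]
gripper_width: 0.0439
```

Emit:
servo_tool(
  deltas=[
    [0.5, [0, 0, 0], 0],
    [0.5, [0, 0, 0], 0],
  ],
)

```text
time_s: 2.9
tool_pos: [0.5356, 0.0507, 0.2002]
tool_rot: [0.511, 0.49, -0.488, -0.511]
ft_force: [-0.7, 0.2, -0.7]
gripper_width: 0.0443
```

```bash
python3 -c "
from h import *
plan([.5355,.053,.042],87.7); pic('scene','s1.png')
im=cv2.imread('pics/s1.png');cv2.imwrite('pics/s1c.png',cv2.resize(im[100:320,150:410],None,fx=3,fy=3,interpolation=cv2.INTER_CUBIC)[:600])"
```

```text
t 2.9 p [0.5356 0.0507 0.2002] jaw 87.5 tilt [ 0.001  0.001 -1.   ] -> [  2.2 158.2   0.4] yaw -0.004 w 0.0443 j6 -1.48
```

View pics/s1c.png

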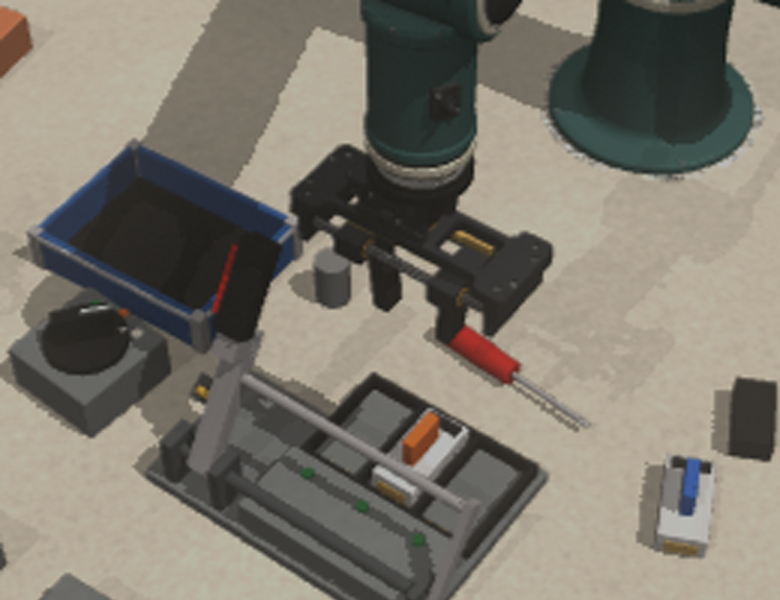

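Emit:
servo_tool(
  deltas=[
    [0.5, [2, 50, 0], 0],
    [0.5, [2, 100, 0], 0],
    [0.5, [2, 140, 0], 0],
    [0.5, [2, 158, 0], 0],
    [0.5, [2, 158, 0], 0],
  ],
)

```text
time_s: 3.58
tool_pos: [0.5347, 0.0544, 0.0415]
tool_rot: [-0.51, -0.49, 0.49, 0.511]
ft_force: [-0.6, -0.1, -0.1]
gripper_width: 0.044
```

Emit:
servo_tool(
  deltas=[
    [0.08, [0, 0, 0], 0],
    [0.08, [0, 0, 0], 0],
    [0.08, [0, 0, 0], 0],
    [0.08, [0, 0, 0], 0],
  ],
  newtons=25,
)

```text
time_s: 4.08
tool_pos: [0.5355, 0.0544, 0.0425]
tool_rot: [-0.51, -0.49, 0.489, 0.51]
ft_force: [-1.1, 0.4, 4.1]
gripper_width: 0.0116
```

Emit:
servo_tool(
  deltas=[
    [0, [0, -40, 0], 0],
    [0, [0, -100, 0], 0],
    [0, [0, -110, 85], 0],
    [0, [0, -110, 85], 0],
    [0, [0, -110, 85], 0],
  ],
)

```text
time_s: 4.7
tool_pos: [0.4488, 0.0577, 0.1523]
tool_rot: [-0.51, -0.49, 0.489, 0.51]
ft_force: [1.0, 0.0, -1.0]
gripper_width: 0.0117
```

```bash
python3 -c "
from h import *
plan([.451,-.287,.15],90)"
```

```text
t 4.7 p [0.4488 0.0577 0.1523] jaw 87.7 tilt [ 0.001  0.001 -1.   ] -> [-344.3    1.9  -16.3] yaw -0.041 w 0.0117 j6 -1.46
```

Emit:
servo_tool(
  deltas=[
    [0, [-60, 0, -3], 0],
    [0, [-120, 0, -6], 0],
    [0, [-180, 0, -9], 0],
    [0, [-240, 0, -12], -0.04],
    [0, [-300, 0, -14], -0.04],
  ],
)

```text
time_s: 5.32
tool_pos: [0.4511, -0.2454, 0.1517]
tool_rot: [0.5, 0.5, -0.499, -0.5]
ft_force: [0.0, 0.2, -2.4]
gripper_width: 0.0119
```

```bash
python3 -c "
from h import *
plan([.451,-.287,.15],90)"
```

```text
t 5.3 p [ 0.4511 -0.2454  0.1517] jaw 89.9 tilt [ 0.002  0.001 -1.   ] -> [-41.6   1.7   0.1] yaw -0.001 w 0.0119 j6 -2.12
```

Lower to TCP z 0.038.

Emit:
servo_tool(
  deltas=[
    [0, [-42, 0, 0], 0],
    [0, [-42, 40, 0], 0],
    [0, [-42, 80, 0], 0],
    [0, [-42, 105, 0], 0],
    [0, [-42, 113, 0], 0],
  ],
)

```text
time_s: 5.95
tool_pos: [0.4499, -0.2866, 0.0372]
tool_rot: [-0.498, -0.5, 0.499, 0.502]
ft_force: [-12.8, 8.5, 33.4]
gripper_width: 0.0115
```

Emit:
servo_tool(
  deltas=[
    [0, [0, 1, 0], 0],
    [0, [0, 1, 0], 0],
  ],
)

```text
time_s: 6.2
tool_pos: [0.451, -0.2875, 0.0373]
tool_rot: [-0.499, -0.5, 0.499, 0.502]
ft_force: [-1.5, 1.9, 1.8]
gripper_width: 0.0117
```

```bash
python3 -c "
from h import *
plan([.451,-.287,.037],90); pic('scene','s2.png');pic('top','t2.png')
im=cv2.imread('pics/s2.png');cv2.imwrite('pics/s2c.png',cv2.resize(im[100:300,100:340],None,fx=3,fy=3,interpolation=cv2.INTER_CUBIC)[:600])"
```

```text
t 6.2 p [ 0.451  -0.2875  0.0373] jaw 89.9 tilt [-0.002  0.004 -1.   ] -> [0.5 0.3 0. ] yaw -0.002 w 0.0117 j6 -2.19
```

View pics/s2c.png

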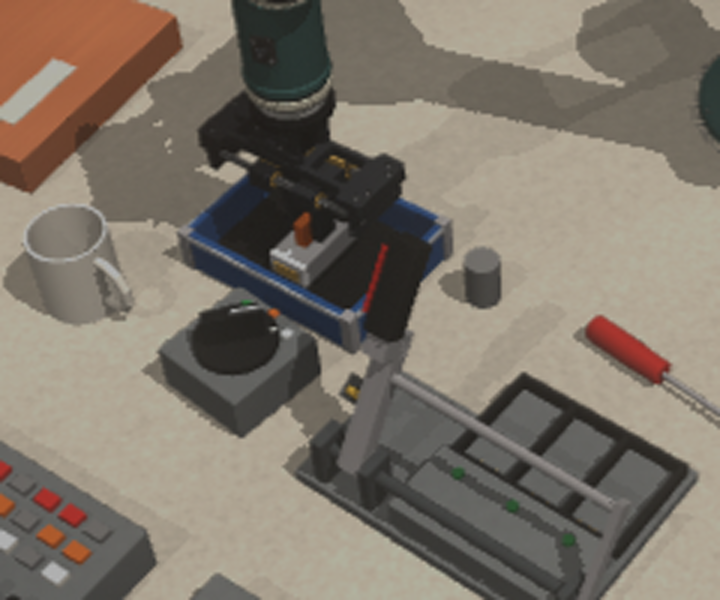

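The orange module sits in the case (crop 305,245) and all three bays are empty. Releasing and lifting.

Emit:
servo_tool(
  deltas=[
    [0.5, [0, 0, 0], 0],
    [0.5, [0, 0, 0], 0],
    [0.5, [0, -40, 0], 0],
    [0.5, [0, -90, 0], 0],
    [0.5, [0, -120, 0], 0],
  ],
)

```text
time_s: 6.92
tool_pos: [0.4523, -0.2886, 0.1599]
tool_rot: [-0.5, -0.5, 0.499, 0.5]
ft_force: [0.6, -0.4, -0.4]
gripper_width: 0.0442
```

Emit:
servo_tool(
  deltas=[
    [0.5, [60, -3, 0], 0],
    [0.5, [120, -3, 0], 0],
    [0.5, [180, -3, 0], 0],
    [0.5, [240, -3, 0], 0],
    [0.5, [300, -3, 0], 0],
  ],
)

```text
time_s: 7.55
tool_pos: [0.4526, 0.0132, 0.1636]
tool_rot: [0.501, 0.5, -0.499, -0.5]
ft_force: [0.9, -0.5, -0.7]
gripper_width: 0.0441
```

```bash
python3 -c "
from h import *
pic('scene','s3.png');pic('top','t3.png')
for c,th in [((.593,.310),-.2),((.45,.26),.36)]:
    M=masks('W1',np.array(c))
    for k in [list(M)]+[[x] for x in M]:
        if k: r,f=fit({n:M[n] for n in k},MOD,*c,th,0);print(k,r.round(4),round(f,3))
M=masks('F1',np.array([.451,-.287]));print(M.keys())
if M: r,f=fit(M,MOD,.451,-.287,0,.007);print('F1',r.round(4),round(f,3))
plan([.450,.2597,.12],110.3)
im=cv2.imread('pics/s3.png');cv2.imwrite('pics/s3c.png',cv2.resize(im[140:340,150:410],None,fx=3,fy=3,interpolation=cv2.INTER_CUBIC)[:600])"
```

```text
['top', 'scene'] [ 0.5959  0.3095 -0.1968] 0.209
['top'] [ 0.5959  0.3098 -0.2173] 0.082
['scene'] [ 0.5951  0.3096 -0.1972] 0.12
['top', 'scene'] [0.4514 0.2605 0.3637] 0.194
['top'] [0.4543 0.2617 0.3854] 0.088
['scene'] [0.4493 0.2597 0.3623] 0.057
dict_keys(['top', 'scene'])
F1 [ 0.454  -0.2899  0.003 ] 0.219
t 8.0 p [0.4528 0.01   0.1632] jaw 89.8 tilt [ 0.001  0.001 -1.   ] -> [249.6  43.4   3.8] yaw -0.358 w 0.0439 j6 -1.6
```

View pics/s3c.png

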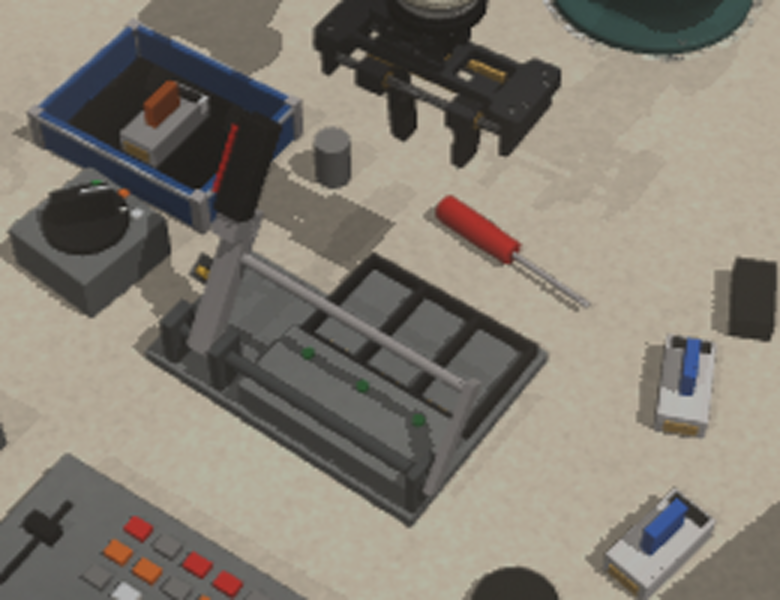

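F1 lies in the case at crop (160,115). Both blue modules are unmoved (crop 687,385 and 660,540).

Emit:
servo_tool(
  deltas=[
    [0.5, [60, 10, 1], -0.1],
    [0.5, [120, 20, 2], -0.2],
    [0.5, [180, 30, 3], -0.3],
    [0.5, [240, 40, 4], -0.36],
    [0.5, [250, 43, 4], -0.36],
  ],
)

```text
time_s: 8.57
tool_pos: [0.4502, 0.2616, 0.1198]
tool_rot: [0.403, 0.581, -0.581, -0.403]
ft_force: [0.2, -0.2, 0.3]
gripper_width: 0.044
```

```bash
python3 -c "
from h import *
plan([.4505,.260,.031],110.6)"
```

```text
t 8.6 p [0.4502 0.2616 0.1198] jaw 110.5 tilt [ 0.     0.001 -1.   ] -> [-1.7 88.8  0.3] yaw -0.002 w 0.044 j6 -1.45
```

Emit:
servo_tool(
  deltas=[
    [0.5, [-1, 50, 0], 0],
    [0.5, [-1, 85, 0], 0],
    [0.5, [-1, 88, 0], 0],
    [0.5, [-1, 88, 0], 0],
  ],
)

```text
time_s: 9.07
tool_pos: [0.4516, 0.2598, 0.0325]
tool_rot: [0.404, 0.581, -0.58, -0.404]
ft_force: [0.2, -0.0, 0.7]
gripper_width: 0.044
```

Emit:
servo_tool(
  deltas=[
    [0, [0, 0, 0], 0],
    [0, [0, 0, 0], 0],
    [0, [0, 0, 0], 0],
    [0, [0, 0, 0], 0],
  ],
)

```text
time_s: 9.57
tool_pos: [0.452, 0.2602, 0.0333]
tool_rot: [0.404, 0.581, -0.58, -0.403]
ft_force: [-0.4, 0.2, 4.3]
gripper_width: 0.0119
```

Emit:
servo_tool(
  deltas=[
    [0, [0, -40, 0], 0],
    [0, [0, -80, 0], 0],
    [0, [0, -110, 0], 0],
    [0, [0, -110, 0], 0],
  ],
)

```text
time_s: 10.07
tool_pos: [0.4535, 0.261, 0.1457]
tool_rot: [0.405, 0.583, -0.578, -0.402]
ft_force: [-0.1, -0.4, -1.6]
gripper_width: 0.012
```

```bash
python3 -c "
from h import *
th=-.04;c,s=np.cos(th),np.sin(th)
D=np.array([.537,.0535])
for b in (0,.056): print(D+np.array([-s*b,c*b]))
plan([*D,.14],87.7)
pic('scene','s4.png')
im=cv2.imread('pics/s4.png');cv2.imwrite('pics/s4c.png',cv2.resize(im[140:340,250:510],None,fx=3,fy=3,interpolation=cv2.INTER_CUBIC)[:600])"
```

```text
[0.537  0.0535]
[0.5392394  0.10945521]
t 10.1 p [0.4535 0.261  0.1457] jaw 110.4 tilt [ 0.007  0.004 -1.   ] -> [-223.6    5.3   -5.9] yaw 0.396 w 0.012 j6 -1.45
```

View pics/s4c.png

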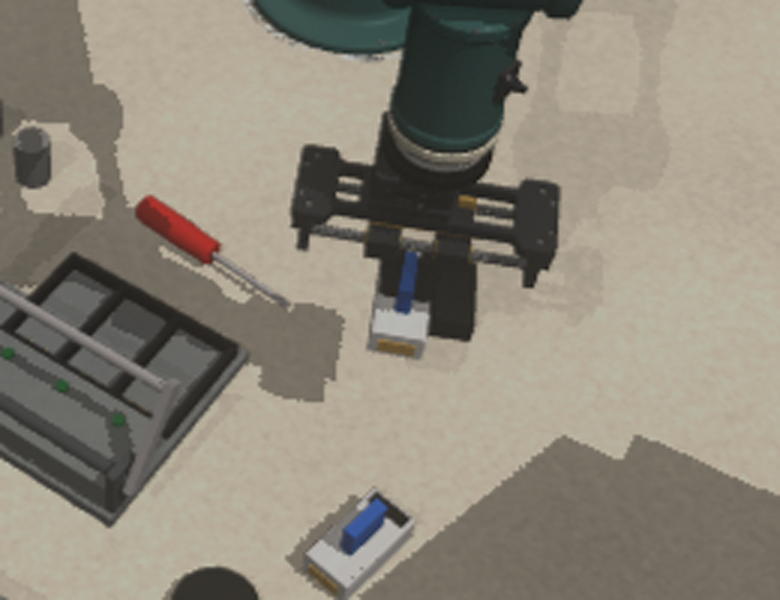

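Emit:
servo_tool(
  deltas=[
    [0, [-55, 2, -1], 0.1],
    [0, [-110, 4, -3], 0.2],
    [0, [-165, 5, -4], 0.3],
    [0, [-215, 5, -6], 0.396],
    [0, [-223, 5, -6], 0.396],
  ],
)

```text
time_s: 10.75
tool_pos: [0.5348, 0.0507, 0.1357]
tool_rot: [-0.51, -0.489, 0.489, 0.511]
ft_force: [-1.0, 1.0, -1.4]
gripper_width: 0.0122
```

Emit:
servo_tool(
  deltas=[
    [0, [0, 0, 0], 0],
    [0, [0, 0, 0], 0],
  ],
)

```text
time_s: 11.0
tool_pos: [0.5333, 0.0515, 0.1341]
tool_rot: [-0.509, -0.489, 0.49, 0.512]
ft_force: [-0.1, 0.9, -1.7]
gripper_width: 0.0119
```

```bash
python3 -c "
from h import *
plan([.537,.0535,.06],87.7)"
```

```text
t 11.0 p [0.5333 0.0515 0.1341] jaw 87.5 tilt [-0.004  0.002 -1.   ] -> [ 2.  74.1 -3.9] yaw -0.003 w 0.0119 j6 -1.48
```

Emit:
servo_tool(
  deltas=[
    [0, [2, 40, -4], 0],
    [0, [2, 72, -4], 0],
    [0, [2, 72, -4], 0],
    [0, [2, 72, -4], 0],
  ],
)

```text
time_s: 11.5
tool_pos: [0.5375, 0.0544, 0.063]
tool_rot: [-0.509, -0.489, 0.49, 0.511]
ft_force: [0.5, -0.3, -1.4]
gripper_width: 0.012
```

```bash
python3 -c "
from h import *
plan([.537,.0535,.044],87.7);pic('scene','s5.png')
im=cv2.imread('pics/s5.png');cv2.imwrite('pics/s5c.png',cv2.resize(im[200:320,190:350],None,fx=4.8,fy=4.8,interpolation=cv2.INTER_CUBIC)[:600])"
```

```text
t 11.5 p [0.5375 0.0544 0.063 ] jaw 87.6 tilt [-0.003  0.002 -1.   ] -> [-0.9 19.   0.4] yaw -0.001 w 0.012 j6 -1.48
```

View pics/s5c.png

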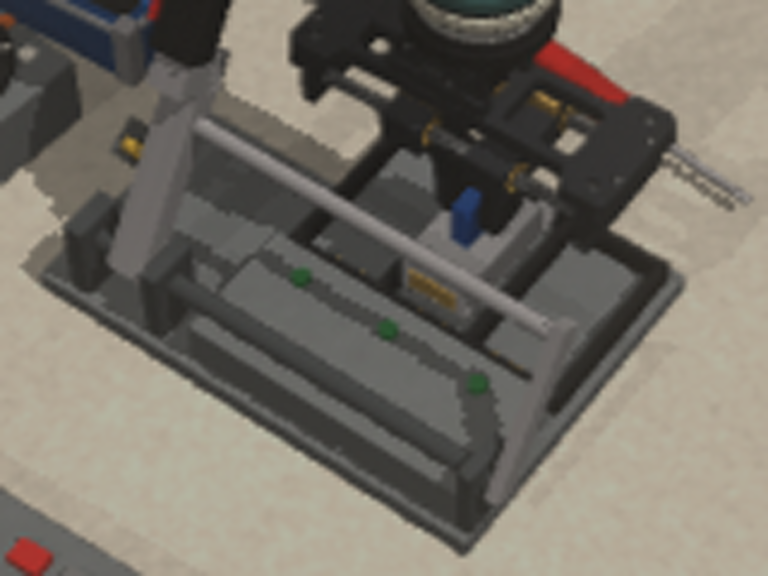

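The module is centred over the middle bay (crop 465,250). Lowering it slowly.

Emit:
servo_tool(
  deltas=[
    [0, [0, 6, 0], 0],
    [0, [0, 11, 0], 0],
    [0, [0, 15, 0], 0],
    [0, [0, 18, 0], 0],
    [0, [0, 18, 0], 0],
  ],
)

```text
time_s: 12.18
tool_pos: [0.5396, 0.0542, 0.0481]
tool_rot: [-0.51, -0.49, 0.489, 0.511]
ft_force: [-3.3, -0.0, 12.9]
gripper_width: 0.0118
```

Emit:
servo_tool(
  deltas=[
    [0, [0, 1, 2], 0],
    [0, [0, 2, 2], 0],
    [0, [0, 2, 2], 0],
  ],
)

```text
time_s: 12.55
tool_pos: [0.5392, 0.0543, 0.048]
tool_rot: [0.511, 0.491, -0.488, -0.51]
ft_force: [-0.8, 0.7, 12.6]
gripper_width: 0.0117
```

```bash
python3 -c "
from h import *
plan([.537,.0535,.044],87.7);st();pic('scene','s6.png')
im=cv2.imread('pics/s6.png');cv2.imwrite('pics/s6c.png',cv2.resize(im[220:300,230:340],None,fx=7,fy=7,interpolation=cv2.INTER_CUBIC)[:600])"
```

```text
t 12.6 p [0.5392 0.0543 0.048 ] jaw 87.6 tilt [ 0.004  0.002 -1.   ] -> [-0.9  4.   2.2] yaw -0.002 w 0.0117 j6 -1.48
t 12.55 p [0.5392 0.0543 0.048 ] q [ 0.511  0.491 -0.488 -0.51 ] w 0.0117 f [-0.8  0.7 12.6] j [ 0.05  0.21  2.06  0.    0.87 -1.48]
```

View pics/s6c.png

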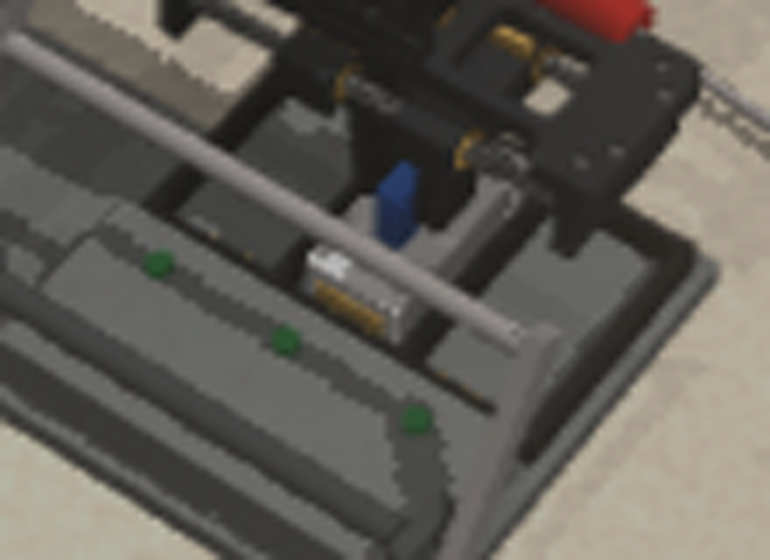

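Emit:
servo_tool(
  deltas=[
    [0.4, [0, 0, 0], 0],
    [0.4, [0, 0, 0], 0],
    [0.4, [0, -1, 0], 0],
    [0.4, [0, -40, 0], 0],
    [0.4, [0, -90, 0], 0],
  ],
)

```text
time_s: 13.22
tool_pos: [0.537, 0.0539, 0.1369]
tool_rot: [-0.51, -0.49, 0.489, 0.511]
ft_force: [2.1, -0.1, 0.4]
gripper_width: 0.0351
```

Emit:
servo_tool(
  deltas=[
    [0.4, [30, 0, 60], 0],
    [0.4, [90, 0, 60], 0],
    [0.4, [150, 0, 60], 0],
  ],
)

```text
time_s: 13.6
tool_pos: [0.482, 0.2072, 0.1371]
tool_rot: [-0.51, -0.489, 0.489, 0.512]
ft_force: [0.9, 0.4, -0.5]
gripper_width: 0.0352
```

```bash
python3 -c "
from h import *
pic('scene','s7.png');pic('top','t7.png')
for c,th,z in [((.593,.310),-.2,0),((.538,.054),-.04,.012)]:
    M=masks('W1',np.array(c))
    for k in [list(M)]+[[x] for x in M]:
        if k: r,f=fit({n:M[n] for n in k},MOD,*c,th,z);print(k,r.round(4),round(f,3))
plan([.5945,.3095,.13],78.4)
im=cv2.imread('pics/s7.png');cv2.imwrite('pics/s7c.png',cv2.resize(im[215:310,250:385],None,fx=5.8,fy=5.8,interpolation=cv2.INTER_CUBIC)[:600])"
```

```text
['top', 'scene'] [ 0.5959  0.3098 -0.2057] 0.749
['top'] [ 0.6049  0.3093 -0.3127] 0.654
['scene'] [ 0.5947  0.3098 -0.1984] 0.063
['top', 'scene'] [ 0.5378  0.0521 -0.0161] 0.512
['top'] [ 0.5386  0.0522 -0.0104] 0.096
['scene'] [ 0.5352  0.0501 -0.0476] 0.406
t 13.9 p [0.483  0.2055 0.1368] jaw 87.6 tilt [-0.002  0.001 -1.   ] -> [ 108.6    6.7 -107.1] yaw 0.160 w 0.0352 j6 -1.18
```

View pics/s7c.png

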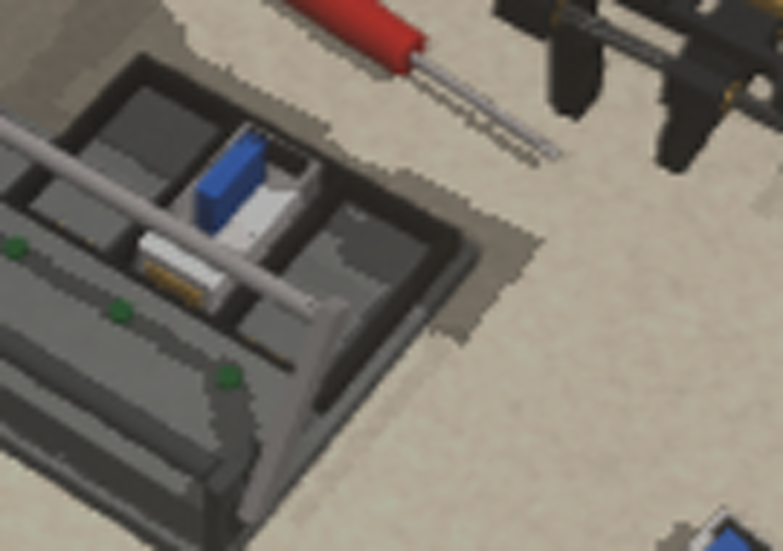

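```bash
python3 -c "
from h import *
a=cv2.imread('pics/s0.png')[225:290,250:335];b=cv2.imread('pics/s7.png')[225:290,250:335]
im=np.vstack([np.hstack([a,b])]);im=np.clip(cv2.resize(im,None,fx=4.6,fy=4.6,interpolation=cv2.INTER_CUBIC)*1.5,0,255)
a=cv2.imread('pics/t0.png')[185:230,235:295];b=cv2.imread('pics/t7.png')[185:230,235:295]
j=np.clip(cv2.resize(np.hstack([a,b]),(im.shape[1],int(45*im.shape[1]/120)),interpolation=cv2.INTER_CUBIC)*1.3,0,255)
cv2.imwrite('pics/cmp7.png',np.vstack([im,j]).astype(np.uint8))"
```

```text
(no output)
```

View pics/cmp7.png

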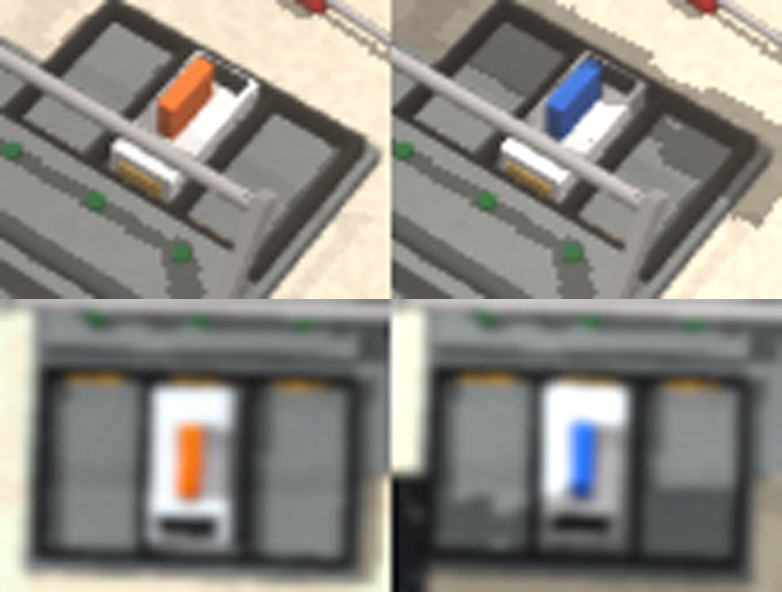

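The module in the middle bay looks seated just as F1 was. Next is the second blue module.

Emit:
servo_tool(
  deltas=[
    [0.5, [50, 4, -50], 0.08],
    [0.5, [100, 6, -100], 0.16],
    [0.5, [109, 6, -107], 0.16],
    [0.5, [109, 6, -107], 0.16],
    [0.5, [109, 6, -107], 0.16],
  ],
)

```text
time_s: 14.52
tool_pos: [0.5938, 0.308, 0.13]
tool_rot: [-0.547, -0.446, 0.448, 0.549]
ft_force: [-0.4, 0.3, -0.8]
gripper_width: 0.0442
```

```bash
python3 -c "
from h import *
M=masks('W1',np.array((.595,.31)),tol=.09,names=('scene',))
print(M.keys())
plan([.595,.3097,.032],78.3);pic('scene','s8.png')
im=cv2.imread('pics/s8.png');cv2.imwrite('pics/s8c.png',cv2.resize(im[220:380,280:480],None,fx=3.7,fy=3.7,interpolation=cv2.INTER_CUBIC)[:600])"
```

```text
dict_keys(['scene'])
t 14.6 p [0.5936 0.308  0.1302] jaw 78.3 tilt [-0.004  0.    -1.   ] -> [ 2.  98.2 -1.4] yaw 0.001 w 0.0442 j6 -0.93
```

View pics/s8c.png

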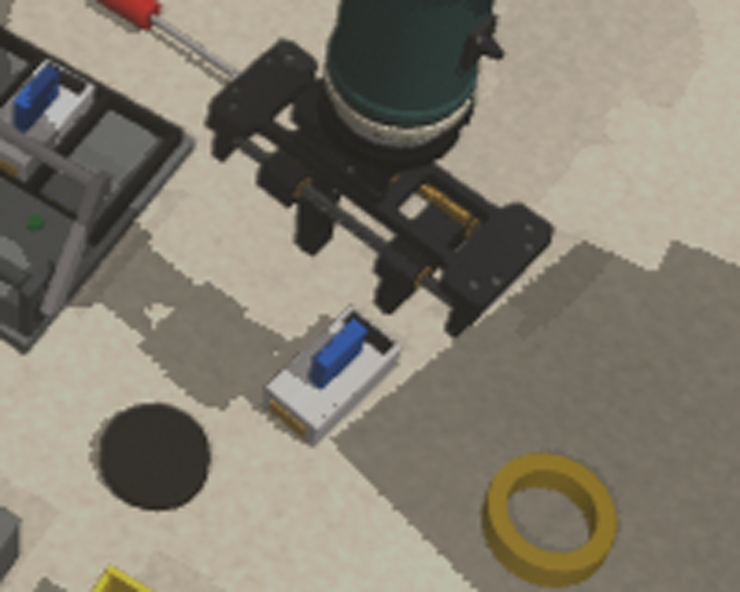

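Blue module (crop 338,370) sits in place under the open gripper.

Emit:
servo_tool(
  deltas=[
    [0.5, [2, 50, -1], 0],
    [0.5, [2, 90, -1], 0],
    [0.5, [2, 98, -1], 0],
    [0.5, [2, 98, -1], 0],
  ],
)

```text
time_s: 15.12
tool_pos: [0.5944, 0.3096, 0.0329]
tool_rot: [-0.547, -0.446, 0.447, 0.549]
ft_force: [1.0, -0.3, -0.1]
gripper_width: 0.0441
```

Emit:
servo_tool(
  deltas=[
    [0, [0, 0, 0], 0],
    [0, [0, 0, 0], 0],
    [0, [0, 0, 0], 0],
    [0, [0, 0, 0], 0],
  ],
)

```text
time_s: 15.62
tool_pos: [0.595, 0.31, 0.0338]
tool_rot: [-0.547, -0.446, 0.447, 0.549]
ft_force: [-0.0, 0.5, 4.3]
gripper_width: 0.0114
```

Emit:
servo_tool(
  deltas=[
    [0, [0, -40, 0], 0],
    [0, [0, -80, 0], 0],
    [0, [0, -110, 0], 0],
    [0, [0, -110, 0], 0],
  ],
)

```text
time_s: 16.12
tool_pos: [0.5972, 0.3108, 0.1469]
tool_rot: [-0.548, -0.448, 0.445, 0.549]
ft_force: [-0.1, -0.0, -1.1]
gripper_width: 0.0117
```

```bash
python3 -c "
from h import *
plan([.5385,.1095,.14],87.7);pic('scene','s9.png')
im=cv2.imread('pics/s9.png');cv2.imwrite('pics/s9c.png',cv2.resize(im[220:380,280:480],None,fx=3.7,fy=3.7,interpolation=cv2.INTER_CUBIC)[:600])"
```

```text
t 16.1 p [0.5972 0.3108 0.1469] jaw 78.3 tilt [ 0.003  0.004 -1.   ] -> [-209.     5.9   16.8] yaw -0.163 w 0.0117 j6 -0.93
```

View pics/s9c.png

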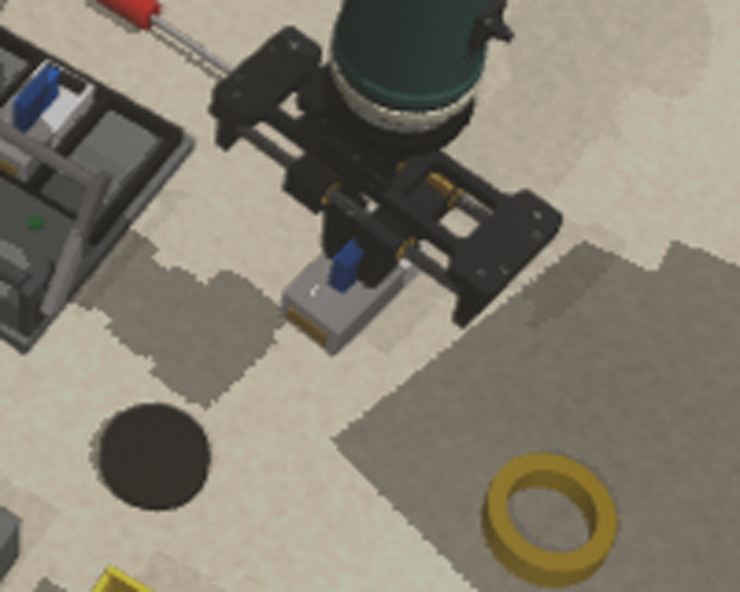

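Emit:
servo_tool(
  deltas=[
    [0, [-20, 5, 55], -0.08],
    [0, [-70, 5, 50], -0.163],
    [0, [-130, 5, 35], -0.163],
    [0, [-185, 5, 20], -0.163],
    [0, [-209, 5, 17], -0.163],
  ],
)

```text
time_s: 16.8
tool_pos: [0.5348, 0.1059, 0.1361]
tool_rot: [-0.509, -0.488, 0.49, 0.512]
ft_force: [0.3, 0.6, -1.4]
gripper_width: 0.0118
```

Emit:
servo_tool(
  deltas=[
    [0, [0, 0, 0], 0],
    [0, [0, 0, 0], 0],
  ],
)

```text
time_s: 17.05
tool_pos: [0.5334, 0.106, 0.1342]
tool_rot: [-0.508, -0.487, 0.491, 0.513]
ft_force: [0.4, 0.3, -1.9]
gripper_width: 0.0119
```

```bash
python3 -c "
from h import *
plan([.5375,.1095,.062],87.7)"
```

```text
t 17.1 p [0.5334 0.106  0.1342] jaw 87.5 tilt [-0.009  0.001 -1.   ] -> [ 3.6 72.2 -4.5] yaw -0.003 w 0.0119 j6 -1.38
```

Emit:
servo_tool(
  deltas=[
    [0, [3, 40, -4], 0],
    [0, [3, 70, -4], 0],
    [0, [3, 70, -4], 0],
    [0, [3, 70, -4], 0],
  ],
)

```text
time_s: 17.55
tool_pos: [0.5372, 0.1097, 0.0647]
tool_rot: [-0.508, -0.487, 0.491, 0.513]
ft_force: [0.4, -0.1, -1.4]
gripper_width: 0.0118
```

```bash
python3 -c "
from h import *
plan([.5375,.1095,.044],87.7);pic('scene','s10.png')
im=cv2.imread('pics/s10.png');cv2.imwrite('pics/s10c.png',cv2.resize(im[220:300,240:350],None,fx=7,fy=7,interpolation=cv2.INTER_CUBIC)[:600])"
```

```text
t 17.6 p [0.5372 0.1097 0.0647] jaw 87.6 tilt [-0.009  0.001 -1.   ] -> [-0.2 20.7 -0.5] yaw -0.002 w 0.0118 j6 -1.38
```

View pics/s10c.png

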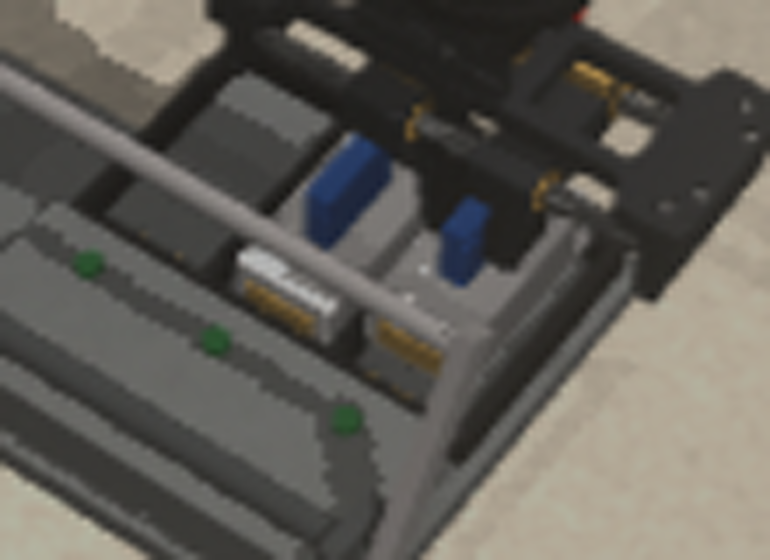

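Over the left bay, next to the first module. Lowering.

Emit:
servo_tool(
  deltas=[
    [0, [0, 6, 0], 0],
    [0, [0, 11, 0], 0],
    [0, [0, 15, 0], 0],
    [0, [0, 18, 0], 0],
    [0, [0, 20, 0], 0],
  ],
)

```text
time_s: 18.23
tool_pos: [0.5381, 0.1096, 0.0458]
tool_rot: [-0.509, -0.488, 0.491, 0.512]
ft_force: [-0.4, -0.5, 8.4]
gripper_width: 0.0119
```

Emit:
servo_tool(
  deltas=[
    [0, [0, 0, 0], 0],
  ],
)

```text
time_s: 18.35
tool_pos: [0.538, 0.1096, 0.046]
tool_rot: [-0.509, -0.488, 0.491, 0.512]
ft_force: [-1.2, -0.2, -1.1]
gripper_width: 0.0117
```

Emit:
servo_tool(
  deltas=[
    [0.35, [0, 0, 0], 0],
    [0.35, [0, 0, 0], 0],
    [0.35, [0, -1, 0], 0],
    [0.35, [0, -40, 0], 0],
    [0.35, [0, -90, 0], 0],
  ],
)

```text
time_s: 18.98
tool_pos: [0.5372, 0.1093, 0.1354]
tool_rot: [-0.508, -0.487, 0.492, 0.513]
ft_force: [0.3, -0.2, -0.5]
gripper_width: 0.0311
```

Emit:
servo_tool(
  deltas=[
    [0.4, [0, -10, 60], 0],
    [0.4, [0, -10, 110], 0],
    [0.4, [0, -10, 130], 0],
    [0.4, [0, -10, 130], 0],
  ],
)

```text
time_s: 19.48
tool_pos: [0.4064, 0.1149, 0.1468]
tool_rot: [-0.508, -0.487, 0.492, 0.513]
ft_force: [0.3, -0.4, 0.1]
gripper_width: 0.0352
```

```bash
python3 -c "
from h import *
pic('scene','s11.png');pic('top','t11.png')
for c in [(.538,.054),(.538,.11)]:
    M=masks('W1',np.array(c),tol=.028)
    for k in [list(M)]+[[x] for x in M]:
        if k: r,f=fit({n:M[n] for n in k},MOD,*c,-.04,.012);print(k,r.round(4),round(f,3))
spot('scene','W1');spot('top','W1');spot('scene','lever_grip');spot('top','lever_grip');
plan([.55,-.08,.3],87.7)
a=cv2.imread('pics/s11.png')[215:305,240:345];a=np.clip(cv2.resize(a,None,fx=6,fy=6,interpolation=cv2.INTER_CUBIC)*1.4,0,255);cv2.imwrite('pics/s11c.png',a)"
```

```text
['top', 'scene'] [ 0.5375  0.0531 -0.0425] 0.363
['top'] [ 0.5392  0.0535 -0.0305] 0.099
['scene'] [ 0.536   0.0523 -0.0248] 0.228
['top', 'scene'] [ 0.5391  0.1079 -0.0515] 0.444
['top'] [ 0.5407  0.108  -0.0588] 0.133
['scene'] [ 0.5373  0.1081 -0.0516] 0.279
scene W1 [0.5397 0.0546 0.0059] 0.88
scene W1 [0.5384 0.1049 0.0121] 0.67
top W1 [0.5387 0.1102 0.0129] 0.82
top W1 [0.5385 0.0523 0.0134] 0.6
scene lever_grip [ 0.5818 -0.0812  0.1993] 0.58
scene lever_grip [ 0.6033 -0.2471  0.0018] 0.17
top lever_grip [ 0.6081 -0.2501 -0.0041] 0.72
top lever_grip [ 0.6058 -0.2464  0.0769] 0.68
top lever_grip [ 0.5735 -0.0808  0.1959] 0.65
t 20.0 p [0.4078 0.1148 0.1466] jaw 87.5 tilt [-0.011  0.    -1.   ] -> [-188.5 -155.  -148.7] yaw -0.003 w 0.0351 j6 -1.32[ WARN:0@4.025] global loadsave.cpp:1063 imwrite_ Unsupported depth image for selected encoder is fallbacked to CV_8U.
```

View pics/s11c.png

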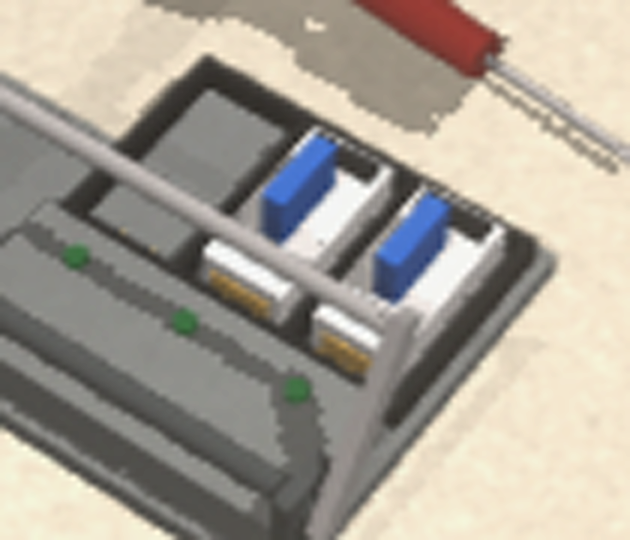

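```bash
python3 -c "
from h import *
th=-.04
for z in (.03,.06,.066):
  p=projs('scene',np.array([[.5378,.0535,z],[.5378+.056*.04,.0535+.056,z]]));print(((p[1]-p[0])*6).round(1),((p-[240,215]+.5)*6).round(0))
p=projs('scene',np.array([[.5378,.0535,.066],[.5378,.0535,.069]]));print((p[1]-p[0])*6)
# grip check
th=-.04;c,s=np.cos(th),np.sin(th);D=np.array([.5375,.0537])
for q in (0,.25,.5,.75,1):
  a=.1206+1-q; g=np.array([.120-.1662*np.cos(a),-.132]);print(q,(D+[c*g[0]-s*g[1],s*g[0]+c*g[1]]).round(4),.046+.1662*np.sin(a))
"
```

```text
[110.9  62.9] [[299. 222.]
 [410. 284.]]
[112.8  63.2] [[300. 178.]
 [413. 242.]]
[113.2  63.3] [[300. 169.]
 [413. 233.]]
[ 0.06558622 -4.44386238]
0 [ 0.5799 -0.0801] 0.19564011281326704
0.25 [ 0.5451 -0.0787] 0.17309574856740778
0.5 [ 0.517  -0.0776] 0.14264918625388157
0.75 [ 0.4973 -0.0768] 0.10619344565181527
1 [ 0.4873 -0.0764] 0.0659951681413353
```

```bash
cat > hf.py <<'E'
from h import *
from scipy.optimize import minimize
H=[box(.040,.012,.026,.054)]
def seg(n,f,col,c):
    im=cv2.imread(f);h=cv2.cvtColor(im,cv2.COLOR_BGR2HSV)
    m=(cv2.inRange(h,(100,110,60),(128,255,255)) if col=='b' else cv2.inRange(h,(2,130,90),(20,255,255)))
    k,l,s,ce=cv2.connectedComponentsWithStats(m)
    uv=projs(n,[[c[0],c[1],.055]])[0]
    i=1+np.argmin(np.hypot(*(ce[1:]-uv).T)+1000*(s[1:,4]<15)); return (l==i).astype(float)
for col,c,fs in [('b',(.538,.054),'11'),('b',(.538,.109),'11'),('o',(.536,.053),'0')]:
    M={n:seg(n,f'pics/{n[0]}{fs}.png',col,c) for n in('top','scene')}
    for ns in (['scene'],['top','scene']):
        def cost(p): return sum(np.abs(render(n,H,p[0]/100,p[1]/100,p[2]/10,p[3]/100)-M[n]).sum()/M[n].sum() for n in ns)
        best=min((minimize(cost,[c[0]*100,c[1]*100,-.4,z],method='Nelder-Mead',options=dict(initial_simplex=np.array([c[0]*100,c[1]*100,-.4,z])+np.vstack([np.zeros(4),np.diag([.5,.5,.5,.5])]),maxiter=250)) for z in(.6,1.2,1.8)),key=lambda r:r.fun)
        print(col,c,ns,{n:int(M[n].sum()) for n in ns},best.x/[100,100,10,100],round(best.fun,3))
E
python3 hf.py
```

```text
b (0.538, 0.054) ['scene'] {'scene': 112} [0.53249005 0.04943987 0.0492654  0.00513677] 0.303
b (0.538, 0.054) ['top', 'scene'] {'top': 33, 'scene': 112} [0.53700045 0.05248732 0.04506011 0.01259236] 0.822
b (0.538, 0.109) ['scene'] {'scene': 109} [0.52886365 0.10405268 0.08642921 0.00131228] 0.321
b (0.538, 0.109) ['top', 'scene'] {'top': 33, 'scene': 109} [0.53909275 0.10874086 0.10646173 0.01580099] 0.948
o (0.536, 0.053) ['scene'] {'scene': 110} [0.53298816 0.05200765 0.06613109 0.00845471] 0.341
o (0.536, 0.053) ['top', 'scene'] {'top': 29, 'scene': 110} [0.534149   0.05286767 0.0878367  0.01013576] 1.014
```

```bash
python3 -c "
from h import *
plan([.5375,.0535,.078],87.7)"
```

```text
t 20.0 p [0.4078 0.1148 0.1466] jaw 87.5 tilt [-0.011  0.    -1.   ] -> [ -55.7   67.1 -133. ] yaw -0.003 w 0.0351 j6 -1.32
```

Emit:
servo_tool(
  deltas=[
    [0, [-30, 0, -60], 0],
    [0, [-56, 10, -120], 0],
    [0, [-56, 30, -133], 0],
    [0, [-56, 60, -133], 0],
    [0, [-56, 66, -133], 0],
  ],
)

```text
time_s: 20.6
tool_pos: [0.5357, 0.0528, 0.0766]
tool_rot: [-0.507, -0.485, 0.493, 0.515]
ft_force: [0.4, -0.3, 0.3]
gripper_width: 0.0006
```

Emit:
servo_tool(
  deltas=[
    [0, [0, 4, 0], 0],
    [0, [0, 6, 0], 0],
    [0, [0, 8, 0], 0],
    [0, [0, 8, 0], 0],
  ],
)

```text
time_s: 21.1
tool_pos: [0.5359, 0.0529, 0.0692]
tool_rot: [-0.507, -0.485, 0.493, 0.514]
ft_force: [-0.4, 0.1, 0.2]
gripper_width: 0.0003
```

Emit:
servo_tool(
  deltas=[
    [0, [0, 2, 0], 0],
    [0, [0, 3, 0], 0],
    [0, [0, 4, 0], 0],
    [0, [0, 4, 0], 0],
  ],
)

```text
time_s: 21.6
tool_pos: [0.5361, 0.0529, 0.0664]
tool_rot: [-0.507, -0.485, 0.493, 0.514]
ft_force: [-2.5, -0.6, 7.5]
gripper_width: -0.0001
```

Emit:
servo_tool(
  deltas=[
    [0, [0, 1, 0], 0],
    [0, [0, 2, 0], 0],
    [0, [0, 2, 0], 0],
  ],
)

```text
time_s: 21.98
tool_pos: [0.5361, 0.0529, 0.0664]
tool_rot: [-0.507, -0.485, 0.493, 0.514]
ft_force: [-6.1, 0.0, 13.1]
gripper_width: 0.0003
```

Contact at z 0.0664 confirms the middle module is fully seated (expected 0.066). On to the lever.

Emit:
servo_tool(
  deltas=[
    [0.6, [0, -60, 0], 0],
    [0.6, [0, -120, 0], 0],
    [0.6, [0, -180, 0], 0],
    [0.6, [0, -220, 0], 0],
    [0.6, [0, -220, 0], 0],
  ],
)

```text
time_s: 22.6
tool_pos: [0.542, 0.0531, 0.2912]
tool_rot: [-0.509, -0.487, 0.491, 0.512]
ft_force: [-0.1, 0.4, -1.4]
gripper_width: 0.0479
```

```bash
python3 -c "
from h import *
plan([.576,-.080,.28],87.7)"
```

```text
t 22.6 p [0.542  0.0531 0.2912] jaw 87.5 tilt [-0.007  0.001 -1.   ] -> [-131.5   10.9  -39.8] yaw -0.003 w 0.0479 j6 -1.48
```

Emit:
servo_tool(
  deltas=[
    [0.6, [-60, 5, -20], 0],
    [0.6, [-120, 9, -40], 0],
    [0.6, [-131, 9, -40], 0],
    [0.6, [-131, 9, -40], 0],
    [0.6, [-131, 9, -40], 0],
  ],
)

```text
time_s: 23.22
tool_pos: [0.5756, -0.0783, 0.2811]
tool_rot: [-0.508, -0.488, 0.491, 0.513]
ft_force: [-0.3, 0.2, 0.0]
gripper_width: 0.0531
```

```bash
python3 -c "
from h import *
plan([.576,-.080,.182],87.7)
for n in('scene','top'):
  pic(n,n[0]+'12.png')
a=cv2.imread('pics/s12.png')[90:290,130:330];b=cv2.imread('pics/t12.png')[160:260,270:370]
cv2.imwrite('pics/c12.png',np.hstack([cv2.resize(a,(500,500),interpolation=cv2.INTER_CUBIC),cv2.resize(b,(300,300),interpolation=cv2.INTER_CUBIC,dst=None) if 0 else np.vstack([cv2.resize(b,(300,300),interpolation=cv2.INTER_CUBIC),np.zeros((200,300,3),np.uint8)])]))"
```

```text
t 23.2 p [ 0.5756 -0.0783  0.2811] jaw 87.6 tilt [-0.008  0.001 -1.   ] -> [-1.8 99.1 -1.3] yaw -0.002 w 0.0531 j6 -1.71
```

View pics/c12.png

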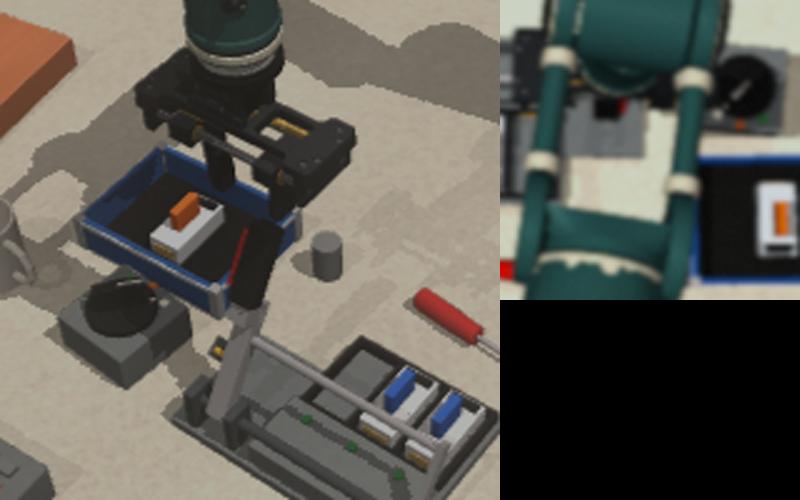

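Emit:
servo_tool(
  deltas=[
    [0.7, [-3, 40, -1], 0],
    [0.7, [-3, 70, -1], 0],
    [0.7, [-3, 90, -1], 0],
    [0.7, [-3, 99, -1], 0],
    [0.7, [-3, 99, -1], 0],
  ],
)

```text
time_s: 23.95
tool_pos: [0.5762, -0.0807, 0.1828]
tool_rot: [-0.508, -0.488, 0.491, 0.512]
ft_force: [0.1, 0.8, 0.4]
gripper_width: 0.0617
```

```bash
python3 -c "
from h import *
st()
for n in('scene','top'):
  pic(n,n[0]+'13.png')
a=cv2.imread('pics/s13.png')[110:260,150:300]
cv2.imwrite('pics/c13.png',cv2.resize(a,(600,600),interpolation=cv2.INTER_CUBIC))"
```

```text
t 23.95 p [ 0.5762 -0.0807  0.1828] q [-0.508 -0.488  0.491  0.512] w 0.0617 f [0.1 0.8 0.4] j [-0.18  0.14  1.86 -0.    1.15 -1.71]
```

View pics/c13.png

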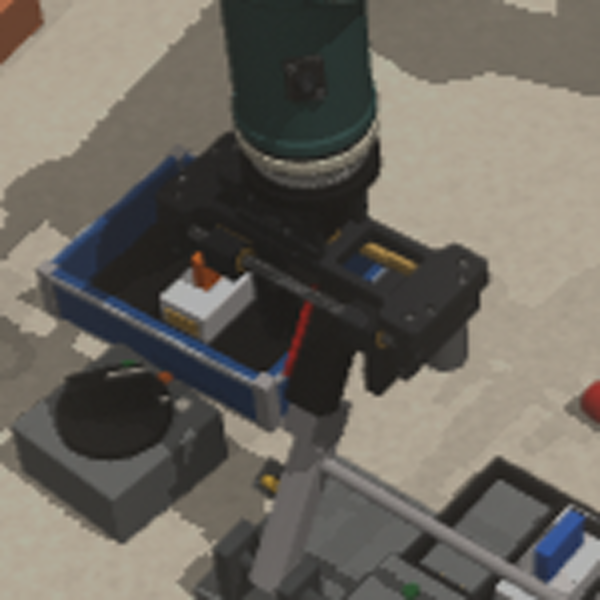

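Emit:
servo_tool(
  deltas=[
    [0, [-2, 0, 0], 0],
    [0, [-2, 0, 0], 0],
    [0, [-2, 0, 0], 0],
    [0, [-2, 0, 0], 0],
  ],
  newtons=20,
)

```text
time_s: 24.55
tool_pos: [0.5773, -0.0812, 0.1845]
tool_rot: [-0.508, -0.489, 0.489, 0.513]
ft_force: [-0.4, 6.8, 2.7]
gripper_width: 0.0283
```

Emit:
servo_tool(
  deltas=[
    [0, [0, 0, 0], 0],
    [0, [0, 0, 0], 0],
  ],
)

```text
time_s: 24.8
tool_pos: [0.5773, -0.0812, 0.1845]
tool_rot: [-0.508, -0.489, 0.489, 0.513]
ft_force: [0.2, 1.7, 0.8]
gripper_width: 0.0278
```

Width 28 mm means the paddle is fully squeezed. Swinging the lever along its arc.

Emit:
servo_tool(
  deltas=[
    [0, [0, 3, 7], 0],
    [0, [0, 8, 15], 0],
    [0, [0, 13, 23], 0],
    [0, [0, 18, 30], 0],
    [0, [0, 18, 30], 0],
  ],
)

```text
time_s: 25.42
tool_pos: [0.5456, -0.0795, 0.1653]
tool_rot: [-0.508, -0.489, 0.49, 0.513]
ft_force: [2.4, 2.1, -5.0]
gripper_width: 0.0282
```

```bash
cat > arc.py <<'E'
from h import *
s=st();p=s['tool_pos'];x=p[0];z=p[2]+.019
a=np.arctan2(z-.046,.6523-x);r=np.hypot(z-.046,.6523-x);print('q',1.126-a,'r',r)
for q in (.1,.2,.3,.4,.5,.6,.7,.8,.9,1,1.03,1.06):
    A=1.126-q; print(q,[0,round(1000*(z-.046-.1744*np.sin(A))),round(1000*(x-.6523+.1744*np.cos(A)))])
E
python3 arc.py
```

```text
t 25.43 p [ 0.5456 -0.0795  0.1653] q [-0.508 -0.489  0.49   0.513] w 0.0282 f [ 2.4  2.1 -5. ] j [-0.19  0.09  1.94  0.    1.11 -1.72]
q 0.21257738133916304 r 0.17466172934820007
0.1 [0, -11, -16]
0.2 [0, -1, -2]
0.3 [0, 10, 11]
0.4 [0, 22, 24]
0.5 [0, 36, 35]
0.6 [0, 51, 44]
0.7 [0, 66, 52]
0.8 [0, 82, 58]
0.9 [0, 99, 63]
1 [0, 116, 66]
1.03 [0, 122, 67]
1.06 [0, 127, 67]
```

Emit:
servo_tool(
  deltas=[
    [0, [0, 10, 11], 0],
    [0, [0, 22, 24], 0],
    [0, [0, 29, 30], 0],
    [0, [0, 36, 35], 0],
    [0, [0, 36, 35], 0],
  ],
)

```text
time_s: 26.05
tool_pos: [0.5094, -0.0777, 0.1277]
tool_rot: [-0.508, -0.489, 0.49, 0.514]
ft_force: [5.6, 2.8, -7.6]
gripper_width: 0.028
```

```bash
python3 arc.py; python3 -c "
from h import *
pic('scene','s14.png')
a=cv2.imread('pics/s14.png')[120:320,150:350]
cv2.imwrite('pics/c14.png',cv2.resize(a,(600,600),interpolation=cv2.INTER_CUBIC))"
```

```text
t 26.05 p [ 0.5094 -0.0777  0.1277] q [-0.508 -0.489  0.49   0.514] w 0.028 f [ 5.6  2.8 -7.6] j [-0.2   0.07  2.05  0.    1.03 -1.73]
q 0.5118505406114048 r 0.17483240430993655
0.1 [0, -48, -53]
0.2 [0, -39, -38]
0.3 [0, -27, -25]
0.4 [0, -15, -12]
0.5 [0, -1, -2]
0.6 [0, 13, 8]
0.7 [0, 29, 16]
0.8 [0, 45, 22]
0.9 [0, 62, 27]
1 [0, 79, 30]
1.03 [0, 84, 31]
1.06 [0, 89, 31]
```

View pics/c14.png

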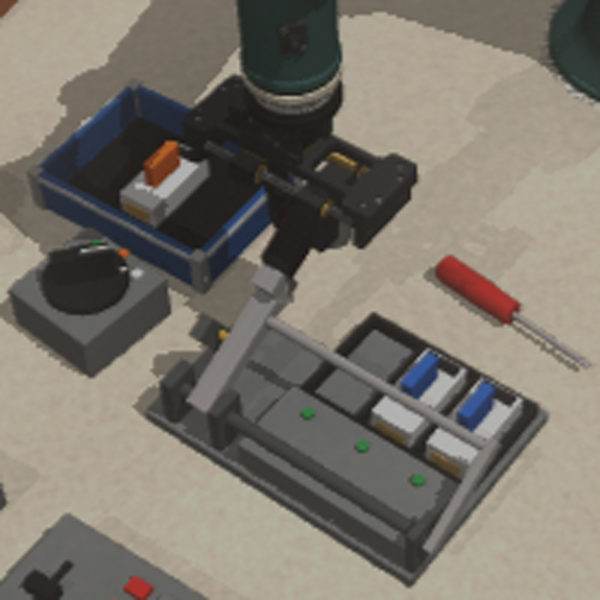

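The lever is about half down with the paddle held in. Checking how close the battery is.

```bash
python3 -c "
from h import *
spot('top','battery',2);spot('scene','battery',2);spot('scene','driver',2)"
```

```text
scene battery [ 0.4026 -0.1257  0.0005] 0.41
scene driver [ 0.4023  0.067  -0.0014] 0.9
```

Emit:
servo_tool(
  deltas=[
    [0, [0, 13, 8], 0],
    [0, [0, 29, 16], 0],
    [0, [0, 37, 19], 0],
    [0, [0, 45, 22], 0],
    [0, [0, 45, 22], 0],
  ],
)

```text
time_s: 26.88
tool_pos: [0.4864, -0.0764, 0.081]
tool_rot: [-0.508, -0.489, 0.49, 0.514]
ft_force: [6.7, 1.9, -6.3]
gripper_width: 0.0281
```

```bash
python3 arc.py
```

```text
t 26.88 p [ 0.4864 -0.0764  0.081 ] q [-0.508 -0.489  0.49   0.514] w 0.0281 f [ 6.7  1.9 -6.3] j [-0.21  0.08  2.13  0.    0.93 -1.74]
q 0.8116088706207646 r 0.17449536701736734
0.1 [0, -95, -76]
0.2 [0, -85, -61]
0.3 [0, -74, -48]
0.4 [0, -62, -36]
0.5 [0, -48, -25]
0.6 [0, -34, -15]
0.7 [0, -18, -7]
0.8 [0, -2, -1]
0.9 [0, 15, 4]
1 [0, 32, 7]
1.03 [0, 37, 8]
1.06 [0, 42, 8]
```

Emit:
servo_tool(
  deltas=[
    [0, [0, 8, 2], 0],
    [0, [0, 15, 4], 0],
    [0, [0, 24, 6], 0],
    [0, [0, 32, 7], 0],
    [0, [0, 35, 7], 0],
  ],
)

```text
time_s: 27.5
tool_pos: [0.4803, -0.0762, 0.0483]
tool_rot: [-0.508, -0.489, 0.489, 0.513]
ft_force: [-3.1, 4.7, 25.9]
gripper_width: 0.0282
```

```bash
python3 arc.py|head -3
```

```text
t 27.5 p [ 0.4803 -0.0762  0.0483] q [-0.508 -0.489  0.489  0.513] w 0.0282 f [-3.1  4.7 25.9] j [-0.21  0.12  2.17  0.01  0.86 -1.74]
q 1.0025467468552793 r 0.17330961134079834
0.1 [0, -128, -82]
```

At the stop (q about 1.0, 26 N upward). Letting go of the paddle.

Emit:
servo_tool(
  deltas=[
    [0.6, [0, 1, 0], 0],
    [0.6, [0, 1, 0], 0],
    [0.6, [0, 0, 0], 0],
    [0.6, [0, 0, 0], 0],
    [0.6, [0, 0, 0], 0],
  ],
)

```text
time_s: 28.12
tool_pos: [0.4798, -0.076, 0.0479]
tool_rot: [-0.508, -0.489, 0.489, 0.513]
ft_force: [0.6, -0.3, -0.2]
gripper_width: 0.0527
```

Emit:
servo_tool(
  deltas=[
    [0.6, [0, -30, 0], 0],
    [0.6, [0, -80, 0], 0],
    [0.6, [0, -130, 0], 0],
    [0.6, [0, -130, 60], 0],
    [0.6, [0, -130, 60], 0],
  ],
)

```text
time_s: 28.75
tool_pos: [0.4164, -0.0734, 0.1772]
tool_rot: [-0.507, -0.488, 0.49, 0.514]
ft_force: [-0.5, -0.3, -1.2]
gripper_width: 0.0528
```

```bash
python3 -c "
from h import *
st();pic('scene','s15.png');pic('top','t15.png')
for n in('scene','top'):
  for q in('lever_grip','knob_grip','pod'): spot(n,q,2)
a=cv2.imread('pics/s15.png')[120:320,150:350]
cv2.imwrite('pics/c15.png',cv2.resize(a,(600,600),interpolation=cv2.INTER_CUBIC))
a=cv2.imread('pics/t15.png')[160:240,320:400]
cv2.imwrite('pics/c15t.png',cv2.resize(a,(560,560),interpolation=cv2.INTER_CUBIC))"
```

```text
t 28.75 p [ 0.4164 -0.0734  0.1772] q [-0.507 -0.488  0.49   0.514] w 0.0528 f [-0.5 -0.3 -1.2] j [-0.24 -0.17  2.18  0.    1.15 -1.77]
scene lever_grip [ 0.4864 -0.0781  0.0708] 0.92
scene knob_grip [ 0.6049 -0.2464  0.0789] 0.82
scene knob_grip [ 0.4868 -0.0781  0.0693] 0.25
scene pod [ 6.023e-01 -2.489e-01 -4.000e-04] 0.94
scene pod [ 0.4532 -0.2825 -0.0015] 0.71
top lever_grip [ 0.4825 -0.0758  0.0694] 0.94
top knob_grip [ 0.6052 -0.2507  0.0768] 0.63
top knob_grip [0.539  0.1095 0.0108] 0.22
top pod [ 0.6074 -0.2485 -0.0041] 0.73
```

View pics/c15.png

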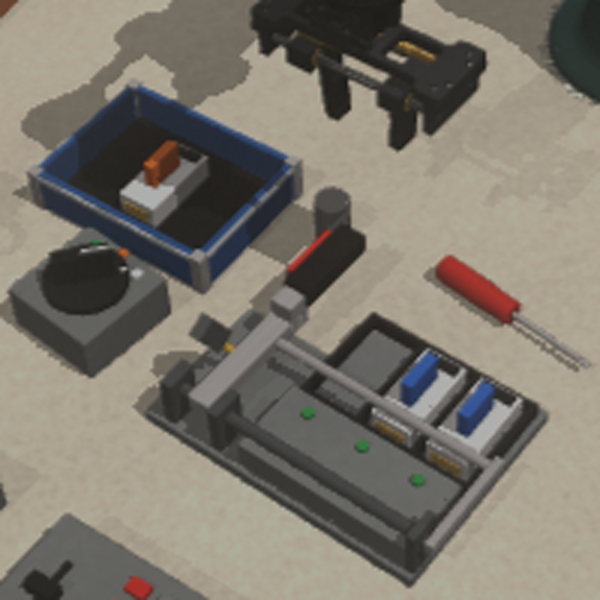

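View pics/c15t.png

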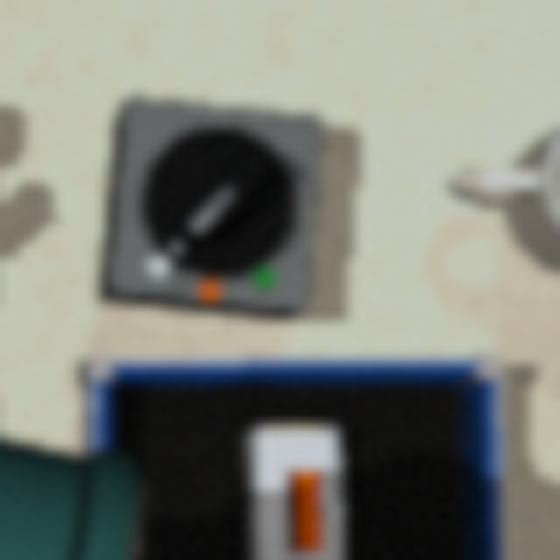

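The lever is down (grip at crop 330,265) with its red paddle out, and the modules are undisturbed. The knob pointer is at white. I'll turn the wrist to the half-turn grasp so joint 6 has room.

Emit:
servo_tool(
  deltas=[
    [0.6, [0, 0, 0], 0.18],
    [0.6, [0, 0, 0], 0.36],
    [0.6, [0, 0, 0], 0.54],
    [0.6, [0, 0, 0], 0.72],
    [0.6, [0, 0, 0], 0.9],
  ],
)

```text
time_s: 29.78
tool_pos: [0.4218, -0.0743, 0.1779]
tool_rot: [-0.671, -0.215, 0.218, 0.676]
ft_force: [0.5, -0.4, -0.5]
gripper_width: 0.053
```

Emit:
servo_tool(
  deltas=[
    [0.6, [0, 0, 0], 0.18],
    [0.6, [0, 0, 0], 0.36],
    [0.6, [0, 0, 0], 0.54],
    [0.6, [0, 0, 0], 0.72],
    [0.6, [0, 0, 0], 0.9],
  ],
)

```text
time_s: 30.4
tool_pos: [0.4222, -0.0743, 0.1777]
tool_rot: [-0.698, 0.103, -0.097, 0.702]
ft_force: [-0.8, -0.5, -0.3]
gripper_width: 0.0529
```

Emit:
servo_tool(
  deltas=[
    [0.6, [0, 0, 0], 0.18],
    [0.6, [0, 0, 0], 0.36],
    [0.6, [0, 0, 0], 0.54],
    [0.6, [0, 0, 0], 0.72],
    [0.6, [0, 0, 0], 0.9],
  ],
)

```text
time_s: 31.02
tool_pos: [0.4227, -0.0743, 0.1775]
tool_rot: [-0.586, 0.399, -0.393, 0.586]
ft_force: [-0.6, 0.1, -0.0]
gripper_width: 0.0528
```

```bash
python3 -c "
from h import *
plan([.605,-.2485,.17],-133)"
```

```text
t 31.0 p [ 0.4227 -0.0743  0.1775] jaw -68.1 tilt [-0.008  0.006 -1.   ] -> [229.6   5.1 104.4] yaw 1.132 w 0.0528 j6 0.95
```

Emit:
servo_tool(
  deltas=[
    [0.6, [50, 0, 22], 0.18],
    [0.6, [100, 0, 44], 0.36],
    [0.6, [150, 0, 66], 0.54],
    [0.6, [200, 0, 90], 0.72],
    [0.6, [229, 0, 104], 0.9],
  ],
)

```text
time_s: 31.65
tool_pos: [0.6066, -0.2502, 0.1742]
tool_rot: [-0.354, 0.616, -0.61, 0.352]
ft_force: [0.1, 0.0, 0.1]
gripper_width: 0.0532
```

```bash
python3 -c "
from h import *
plan([.605,-.2485,.15],-133)"
```

```text
t 31.6 p [ 0.6066 -0.2502  0.1742] jaw -120.1 tilt [-0.008  0.006 -1.   ] -> [-0.7 24.2 -2. ] yaw 0.225 w 0.0532 j6 1.66
```

Emit:
servo_tool(
  deltas=[
    [0.5, [-1, 10, -2], 0.12],
    [0.5, [-1, 20, -2], 0.225],
    [0.5, [-1, 24, -2], 0.225],
    [0.5, [-1, 24, -2], 0.225],
  ],
)

```text
time_s: 32.15
tool_pos: [0.6052, -0.2481, 0.1495]
tool_rot: [-0.285, 0.651, -0.645, 0.281]
ft_force: [0.3, -0.7, 0.8]
gripper_width: 0.0441
```

```bash
python3 -c "
from h import *
print(ray('top',351.4-.5,188.6-.5,.058),ray('top',349,191,.09))
for z in (.058,.09): print(projs('scene',[[.605,-.2485,z]]))
plan([.605,-.2485,.066],-133)
pic('scene','s16.png')
a=cv2.imread('pics/s16.png')[140:260,120:260]
cv2.imwrite('pics/c16.png',cv2.resize(a,None,fx=5,fy=5,interpolation=cv2.INTER_CUBIC))"
```

```text
[ 0.60676054 -0.24958437  0.058     ] [ 0.59221193 -0.23754679  0.09      ]
[[178.82455784 211.89312848]]
[[177.00947537 203.78761089]]
t 32.1 p [ 0.6052 -0.2481  0.1495] jaw -132.9 tilt [-0.009  0.006 -1.   ] -> [ 0.3 83.5  1.1] yaw 0.002 w 0.0441 j6 1.89
```

View pics/c16.png

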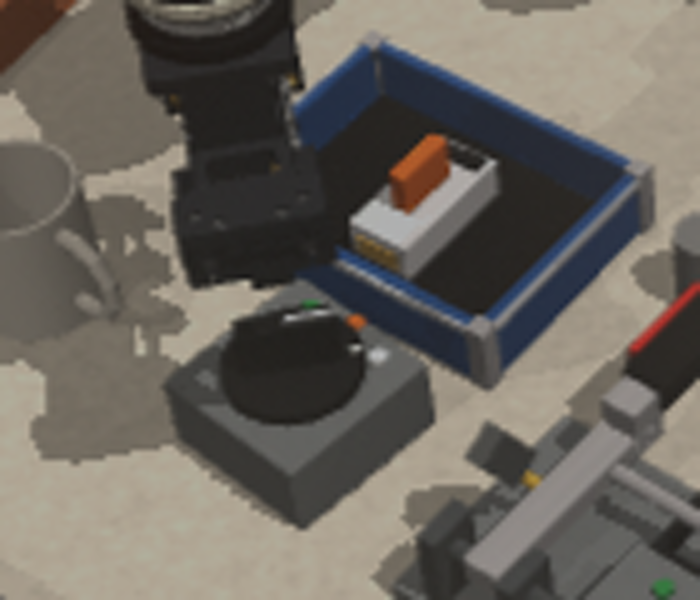

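Emit:
servo_tool(
  deltas=[
    [0.5, [0, 40, 1], 0],
    [0.5, [0, 65, 1], 0],
    [0.5, [0, 80, 1], 0],
    [0.5, [0, 84, 1], 0],
    [0.5, [0, 84, 1], 0],
  ],
)

```text
time_s: 32.83
tool_pos: [0.6061, -0.2486, 0.0669]
tool_rot: [-0.284, 0.651, -0.645, 0.281]
ft_force: [0.1, -0.0, 0.0]
gripper_width: 0.044
```

Emit:
servo_tool(
  deltas=[
    [0, [0, 0, 0], 0],
    [0, [0, 0, 0], 0],
    [0, [0, 0, 0], 0],
    [0, [0, 0, 0], 0],
  ],
  newtons=40,
)

```text
time_s: 33.33
tool_pos: [0.606, -0.2493, 0.0675]
tool_rot: [-0.284, 0.65, -0.646, 0.281]
ft_force: [-1.7, -1.8, 2.9]
gripper_width: 0.0137
```

```bash
python3 -c "
from h import *
plan([.605,-.2485,.076],-133);st()"
```

```text
t 33.3 p [ 0.606  -0.2493  0.0675] jaw -132.9 tilt [-0.007  0.004 -1.   ] -> [ 0.2 -8.5 -1.3] yaw 0.002 w 0.0137 j6 1.89
t 33.33 p [ 0.606  -0.2493  0.0675] q [-0.284  0.65  -0.646  0.281] w 0.0137 f [-1.7 -1.8  2.9] j [-0.43  0.38  1.79  0.    0.98  1.89]
```

Emit:
servo_tool(
  deltas=[
    [0, [0, -4, 0], 0],
    [0, [0, -8, 0], 0],
    [0, [0, -12, 0], 0],
    [0, [0, -12, 0], 0],
  ],
)

```text
time_s: 33.83
tool_pos: [0.6059, -0.2492, 0.0791]
tool_rot: [-0.284, 0.651, -0.646, 0.281]
ft_force: [1.7, -2.5, -7.6]
gripper_width: 0.0136
```

Emit:
servo_tool(
  deltas=[
    [0, [0, 0, 0], -0.15],
    [0, [0, 0, 0], -0.3],
    [0, [0, 0, 0], -0.3],
  ],
)

```text
time_s: 34.2
tool_pos: [0.6059, -0.2491, 0.0788]
tool_rot: [-0.377, 0.602, -0.596, 0.375]
ft_force: [3.4, -1.7, -7.8]
gripper_width: 0.0135
```

```bash
python3 -c "
from h import *
plan([.606,-.2493,.0795],-58.5);st()"
```

```text
t 34.2 p [ 0.6059 -0.2491  0.0788] jaw -115.8 tilt [-0.007  0.004 -1.   ] -> [ 0.2 -0.7  0.1] yaw -0.999 w 0.0135 j6 1.59
t 34.2 p [ 0.6059 -0.2491  0.0788] q [-0.377  0.602 -0.596  0.375] w 0.0135 f [ 3.4 -1.7 -7.8] j [-0.43  0.37  1.78  0.    1.    1.59]
```

Emit:
servo_tool(
  deltas=[
    [0, [0, 0, 0], -0.15],
    [0, [0, 0, 0], -0.3],
    [0, [0, 0, 0], -0.45],
    [0, [0, 0, 0], -0.6],
    [0, [0, 0, 0], -0.7],
  ],
)

```text
time_s: 34.83
tool_pos: [0.606, -0.2487, 0.0785]
tool_rot: [0.559, -0.437, 0.43, -0.558]
ft_force: [1.6, -1.4, -7.6]
gripper_width: 0.0138
```

```bash
python3 -c "
from h import *
plan([.606,-.2493,.0795],-58.5);s=st();print(s['torque'])
pic('scene','s17.png');pic('top','t17.png')
a=cv2.imread('pics/s17.png')[140:260,120:260]
cv2.imwrite('pics/c17.png',cv2.resize(a,None,fx=5,fy=5,interpolation=cv2.INTER_CUBIC))"
```

```text
t 34.8 p [ 0.606  -0.2487  0.0785] jaw -75.6 tilt [-0.007  0.005 -1.   ] -> [ 0.6 -1.  -0.1] yaw -0.299 w 0.0138 j6 0.89
t 34.83 p [ 0.606  -0.2487  0.0785] q [ 0.559 -0.437  0.43  -0.558] w 0.0138 f [ 1.6 -1.4 -7.6] j [-0.43  0.37  1.78  0.    1.    0.89]
[-0.21005069 -0.34084516 -0.03949862]
```

View pics/c17.png

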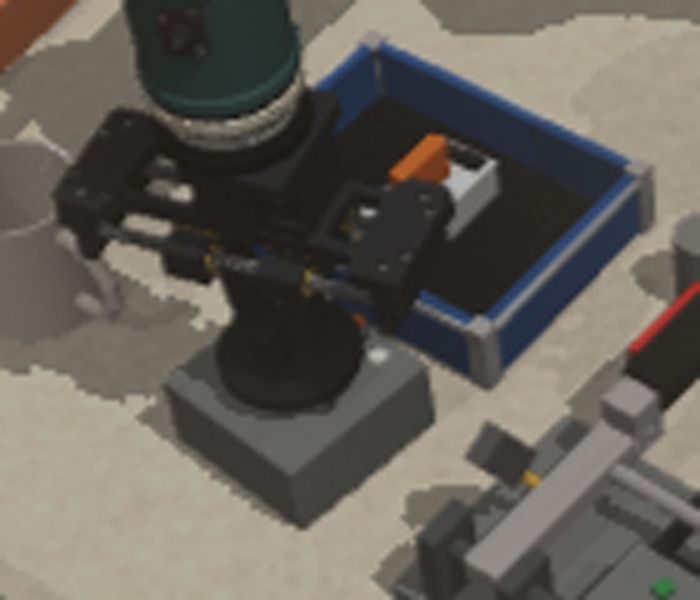

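Knob lifted and turning. Finishing the turn, then lowering into the detent.

Emit:
servo_tool(
  deltas=[
    [0, [0, 0, 0], -0.15],
    [0, [0, 0, 0], -0.3],
    [0, [0, 0, 0], -0.3],
    [0, [0, 0, 0], -0.3],
  ],
)

```text
time_s: 35.42
tool_pos: [0.6059, -0.2486, 0.0784]
tool_rot: [-0.616, 0.35, -0.344, 0.616]
ft_force: [2.8, 0.4, -6.4]
gripper_width: 0.0137
```

Emit:
servo_tool(
  deltas=[
    [0, [0, 4, 0], 0],
    [0, [0, 8, 0], 0],
    [0, [0, 11, 0], 0],
    [0, [0, 11, 0], 0],
  ],
)

```text
time_s: 35.92
tool_pos: [0.606, -0.2485, 0.0677]
tool_rot: [-0.616, 0.35, -0.344, 0.616]
ft_force: [1.1, 0.0, -3.5]
gripper_width: 0.0136
```

```bash
python3 -c "
from h import *
plan([.606,-.2493,.0675],-58.5);s=st();print(s['torque'])"
```

```text
t 35.9 p [ 0.606  -0.2485  0.0677] jaw -58.8 tilt [-0.007  0.005 -1.   ] -> [ 0.7  0.2 -0.4] yaw -0.006 w 0.0136 j6 0.6
t 35.92 p [ 0.606  -0.2485  0.0677] q [-0.616  0.35  -0.344  0.616] w 0.0136 f [ 1.1  0.  -3.5] j [-0.43  0.38  1.79  0.    0.98  0.6 ]
[-0.25301888 -0.1511769  -0.04459837]
```

Emit:
servo_tool(
  deltas=[
    [0.5, [0, 0, 0], 0],
    [0.5, [0, 0, 0], 0],
    [0.5, [0, 0, 0], 0],
    [0.5, [0, -40, 0], 0],
    [0.5, [0, -90, 0], 0],
  ],
)

```text
time_s: 36.55
tool_pos: [0.6053, -0.2484, 0.1569]
tool_rot: [-0.616, 0.352, -0.343, 0.616]
ft_force: [1.1, -0.5, -0.9]
gripper_width: 0.044
```

```bash
python3 -c "
from h import *
plan([.45,-.05,.25],None)"
```

```text
t 36.5 p [ 0.6053 -0.2484  0.1569] jaw -58.9 tilt [-0.011  0.007 -1.   ] -> [-251.2  -90.1  -30.8]  w 0.044 j6 0.6
```

Emit:
servo_tool(
  deltas=[
    [0.5, [0, -50, 0], 0],
    [0.5, [-50, -90, -6], 0],
    [0.5, [-110, -90, -14], 0],
    [0.5, [-170, -90, -20], 0],
    [0.5, [-230, -90, -28], 0],
  ],
)

```text
time_s: 37.17
tool_pos: [0.4621, -0.0654, 0.2501]
tool_rot: [-0.615, 0.352, -0.343, 0.616]
ft_force: [0.1, 0.9, 0.0]
gripper_width: 0.0445
```

Emit:
servo_tool(
  deltas=[
    [0.5, [-50, 0, 60], 0],
    [0.5, [-100, 0, 60], 0],
    [0.5, [-100, 0, 60], 0],
    [0.5, [-100, 0, 60], 0],
  ],
)

```text
time_s: 37.67
tool_pos: [0.4618, 0.0512, 0.2512]
tool_rot: [-0.616, 0.351, -0.343, 0.616]
ft_force: [-0.0, 0.3, 0.2]
gripper_width: 0.0439
```

```bash
python3 -c "
from h import *
st();pic('scene','s18.png');pic('top','t18.png')
for n in('scene','top'):
  for q in('knob_grip','lever_grip','W1','F1'): spot(n,q,3)
a=cv2.imread('pics/s18.png')[135:325,140:380]
cv2.imwrite('pics/c18.png',cv2.resize(a,None,fx=3.1,fy=3.1,interpolation=cv2.INTER_CUBIC))
a=cv2.imread('pics/t18.png')[160:260,180:400]
cv2.imwrite('pics/c18t.png',cv2.resize(a,None,fx=3.6,fy=3.6,interpolation=cv2.INTER_CUBIC))"
```

```text
t 37.67 p [0.4618 0.0512 0.2512] q [-0.616  0.351 -0.343  0.616] w 0.0439 f [-0.   0.3  0.2] j [ 0.05 -0.15  2.01  0.01  1.28  1.08]
scene knob_grip [ 0.6043 -0.2469  0.0762] 0.97
scene lever_grip [ 0.4879 -0.0766  0.0696] 0.88
scene lever_grip [0.6087 0.4619 0.0028] 0.16
scene W1 [0.5391 0.1061 0.0147] 0.82
scene W1 [0.535  0.0552 0.0047] 0.57
scene F1 [ 0.4494 -0.2855  0.0065] 0.8
top knob_grip [ 0.6038 -0.2485  0.0797] 0.61
top knob_grip [ 4.038e-01 -1.232e-01  4.000e-04] 0.33
top lever_grip [ 0.4837 -0.0762  0.0696] 0.74
top W1 [ 0.4494 -0.2872  0.0068] 0.51
top W1 [ 0.6061 -0.2517  0.0808] 0.29
top F1 [ 0.4508 -0.2879  0.0031] 0.72
```

View pics/c18.png

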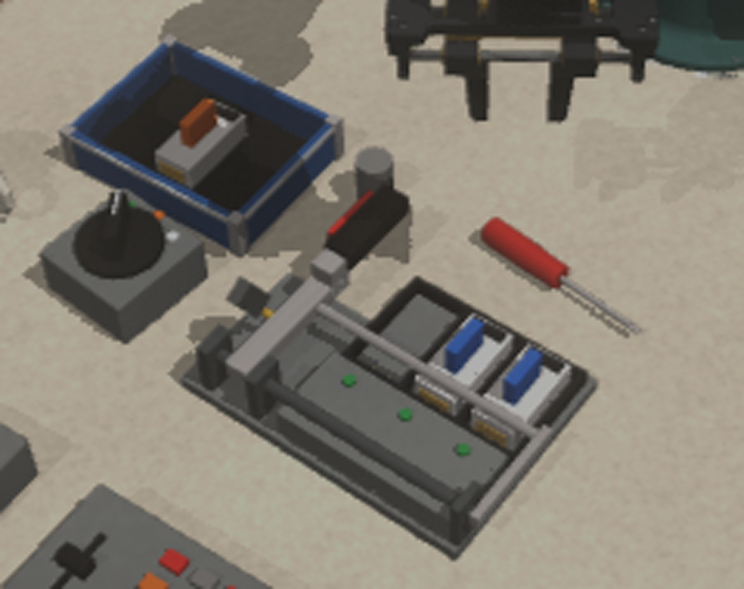

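View pics/c18t.png

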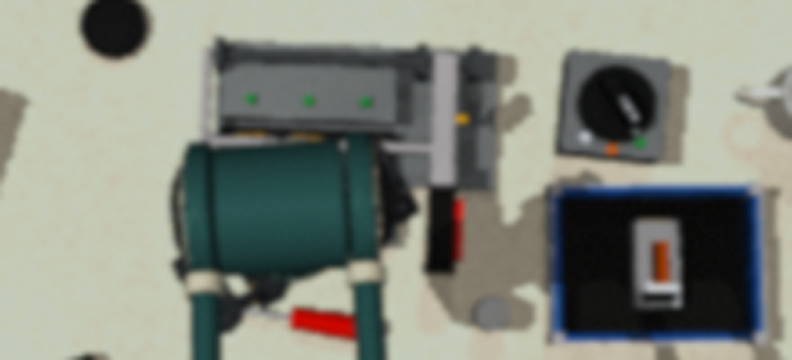

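```bash
python3 -c "
from h import *
a=cv2.imread('pics/s16.png')[190:250,140:215];b=cv2.imread('pics/s18.png')[190:250,140:215]
im=np.clip(cv2.resize(np.hstack([a,b]),None,fx=5,fy=5,interpolation=cv2.INTER_NEAREST).astype(float)*2,0,255).astype(np.uint8)
cv2.imwrite('pics/c19.png',im)"
```

```text
(no output)
```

View pics/c19.png

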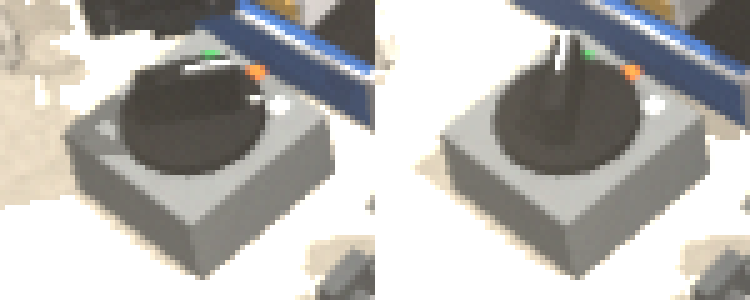

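The disc's lower edge is at the same row (about 173) in both pictures, so the knob has dropped, and its pointer is at the green dot. Handing in.

```bash
python3 -c "
from h import *
print(manip.hand_in())"
```

```text
the job is handed in; nothing more can be done
None
```

The batch is changed and the job is handed in at about 38 s of the 210 s allowed. No verdict was reported.

- **Modules:** One finished module was in the dock, and I moved it to the blue case. The two waiting modules went flat into the middle and left bays while the lever was still up.
- **Seating checks:** The first waiting module stopped about 3 mm high while I was lowering it. After release I touched its handle top at 66.4 mm, against 66 mm expected, so it is fully seated. The second bottomed out at the expected height. A vision fit of the handle heights was too noisy to confirm either one.
- **Lever:** I squeezed the paddle fully (28 mm between the jaws) and held it while swinging the lever down to its stop at about 1.0 rad. After release the lever stayed down with the paddle out. The networks placed the grip at 69–71 mm instead of 66 mm, within their usual error.
- **Selector:** I pulled the knob up about 11 mm, turned it 1.3 rad and lowered it back. It now points at green and sits at the same height as at the start.
- **At hand-in:** The arm was clear of everything. No bystander looked moved in the last pictures, though I did not measure them all.

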